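# Pack the drinks-counter caddy and shut its gate

## Task

Tidy the drinks counter: fit the orange-banded pack, the green-banded pack, the blue tin and the round tea tin all into the wooden caddy, upright and standing on the counter, and swing the green gate fully shut. The blue tin is already inside but in the way of the packs and has to move aside; push the two packs in through the mouth along the counter without lifting them, since their bottoms are only folded. Leave the cups, jar, napkins, stirrers and lids where they are.

Things in the scene. Friction and masses are not known exactly. Their poses are not given: they have to be found in the camera images.
- caddy: Low bottomless rack of pale wood fixed to the counter (contents stand on the counter), walls 8 mm thick, 50 mm high. Origin: centre of the inner space at counter height, z up. Inside: 164 mm along x (-82 to +82), 184 mm along y (-92 to +92). Back wall at +x. The front (-x) faces roughly world -y: walled from y = -100 to -34 mm (x from -90 to -82), open mouth from y = -28 to +92 mm.
- mouth (a point): Middle of the caddy's open mouth, 120 mm wide, at x = -86, y = +32 mm in the caddy's frame, counter height; axes as the caddy's, so packs go in along +x. Outside the mouth's +y edge a thin 50 mm high guide wall flares outward, to about 42 mm in front of it and 22 mm beside it.
- gate (a joint): Green gate, upright plate 6 mm thick, z 2 to 46 mm, on a vertical hinge; rad: 0 = shut across the mouth, grows as it swings outward (1.57 = straight out from the front, limit 2.6). At angle q it runs from 8 to 124 mm from the hinge axis along (-sin q, cos q) in the caddy's frame. Stays where it is left; about 1 N at its free end moves it.
- gate_hinge (a point): The gate's hinge axis, 24 mm above the counter, at x = -86, y = -34 mm in the caddy's frame, in a post 12 mm in diameter; the point turns with the gate, its y axis running along the plate from the hinge to the free end.
- big_pack: Closed pack of brown cardboard with orange band, 84 mm along its x, 108 mm along y, 50 mm high, about 0.42 kg, standing before the mouth. Origin: centre of its underside, z up. Bottom only folded shut: slide it, never lift it. It goes in with its x along the caddy's x (108 mm side across the mouth; the two packs one behind the other) and starts turned at most 0.4 rad from that.
- small_pack: Closed pack of white card with green band, 72 mm along its x, 108 mm along y, 50 mm high, about 0.34 kg, standing before the mouth. Origin: centre of its underside, z up. Bottom only folded shut: slide it, never lift it. It goes in with its x along the caddy's x (108 mm side across the mouth; the two packs one behind the other) and starts turned at most 0.4 rad from that.
- blue_tin: Blue oblong tin, 100 mm along its x, 56 mm along its y, 48 mm high, about 0.28 kg; origin: centre of its underside, z up. Stands inside the caddy near the back wall, long side nearly along the caddy's x, but in the packs' way; it may be slid. Its place is against the caddy's wall at y = -92 mm.
- round_tin: Upright brass-coloured tea tin with black lid, 44 mm in diameter, 90 mm high, about 0.15 kg; origin: centre of its underside, z up. Stands on the counter outside the caddy; fits into the nook behind the short front wall once the blue tin is against the y = -92 mm wall.
- cups_a: Shortest and frontmost tower of white paper cups on the black tray, 68 mm wide, 142 mm high; bystander, leave alone. Origin: centre of its underside.
- sugar_jar: Glass sugar jar, 72 mm wide, 110 mm high; bystander, leave alone. Origin: centre of its underside.
- napkins: Steel napkin holder, 90 x 130 mm, 100 mm high; bystander, leave alone. Origin: centre of its underside.
- stirrers: White pot with wooden stirrers, 68 mm wide, 115 mm high; bystander, leave alone. Origin: centre of its underside.
- lid_stack: Stack of black cup lids, 76 mm wide, 44 mm high; bystander, leave alone. Origin: centre of its underside.
Not all that is in view belongs to the job. There is more than one size of the big_pack; the job needs the middle-sized.

How it is judged:
At the end, for the whole second after the job is handed in: Both packs, the blue tin and the round tin stand upright (within 0.12 rad) and at rest on the counter (undersides within 8 mm of it), inside the caddy's walls, and the gate is shut to within 0.06 rad (x of big_pack in the frame of caddy between -0.046 and 0.046 m and y of big_pack in the frame of caddy between -0.044 and 0.044 m and height (world z) of each of big_pack, small_pack, blue_tin, round_tin below 0.008 m and angle between each of big_pack, small_pack, blue_tin, round_tin's own z axis and vertical below 0.12 rad and linear speed of each of big_pack, small_pack, blue_tin, round_tin below 0.02 m/s and x of small_pack in the frame of caddy between -0.05 and 0.05 m and y of small_pack in the frame of caddy between -0.044 and 0.044 m and x of blue_tin in the frame of caddy between -0.058 and 0.058 m and y of blue_tin in the frame of caddy between -0.07 and 0.07 m and x of round_tin in the frame of caddy between -0.066 and 0.066 m and y of round_tin in the frame of caddy between -0.076 and 0.076 m and value of joint gate below 0.06 rad); the robot touches nothing.
It fails at once if the big pack lifted off the counter or tipped over (height (world z) of big_pack above 0.02 m or angle between big_pack's own z axis and vertical above 0.4 rad).
It fails at once if the small pack lifted off the counter or tipped over (height (world z) of small_pack above 0.02 m or angle between small_pack's own z axis and vertical above 0.4 rad).
It fails at once if the cups, jar, napkins, stirrers or lids knocked over or shifted by more than 4 cm (distance of any of cups_a, sugar_jar, napkins, stirrers, lid_stack from where it was at the start of the episode above 0.04 m or angle between any of cups_a, sugar_jar, napkins, stirrers, lid_stack's own z axis and vertical above 0.5 rad).
It also fails if it takes over 72 s, if anything falls off the work surface, if the arm or the gripper's body presses on something with over 40 N, if the wrist force passes 120 N, or if a joint passes its speed limit or range.

## Robot

A 6-joint arm with a two-finger parallel gripper is mounted at the origin on the work surface. World frame = base frame: x ahead of the robot, y to its left, z up, the work surface at z = 0. Lengths are in m, angles in rad, forces in N, time in s.
With the tool pointing down it reaches from about 0.35 to 0.725 m from the base axis. Payload 6 kg.
Tool frame: the origin (TCP) lies at the very end of the fingers, on their centre line; the grasp point (between the pads) lies 19 mm behind it; z points along the fingers, y is the direction in which the jaws open and shut (so a half turn about z gives the same grasp; the last joint's range is limited). The gripper opens to 85 mm and grips with 20 to 120 N. Pads are 22 mm wide; open, the fingers measure 114 mm over their backs; the gripper's body (76 mm by 85 mm) begins 54 mm behind the grasp point. The pads swing forward as they close: fully open they stand 13 mm farther back than shut.
Start: joints at [-0.92, 0.04, 0.085, 0, -1.615, -0.334], TCP at [0.187, -0.57, 0.202] pointing down, gripper open.
Joint ranges: [-2.56, 2.56], [-1.29, 2.01], [-1.08, 1.49], [-3.29, 1.98], [-2.81, -0.18], [-2.99, 2.99]. Speed limits (rad/s): [2.57, 2.57, 3.01, 3.14, 3.14, 3.14].

## Interface

Orientations are given as a unit quaternion [x, y, z, w].
In Python, from cell import bot gives the robot as it stands.
- The arm moves only by the tool move_arm, never from a script. Its argument "series" is text: rows parted by semicolons, each of 7 numbers parted by spaces: the opening, from 0 (shut) to 1 (fully open), then the shift along the tool's x, y, z in cm, then the turn, a rotation vector about the tool's x, y, z in rad. A call has exactly 8 rows; each row shifts and turns the commanded pose from where the row before left it, along the tool's axes as they then stand; what a row does not reach is not made up. A row lasts 1/10 s, in which the tool goes at most 50 mm and 8.59 degrees, less where a joint would pass 70% of its speed; a pose out of reach is approached as far as the arm can. A call with a gripper value outside its range is refused whole. The fingers move at their own pace and stop on an object; "force" is the grip in N (left out, the last holds). Time passes only in rows, so rows that do not move let the fingers close, or fill a call up. It gives the time, the measured TCP pose, the force and the opening at its end, in the units of the state.
- bot.state(): the state, without advancing time (a new reading comes with each control period).
- bot.get_image(name): name is "scene" or "side" or "wrist"; returns a dict with "frame" (400x640x3 uint8, red, green, blue), "K" (3x3 intrinsics, pixels), "rvec" (rotation vector, rad) and "tvec" (3), from world to camera coordinates, as OpenCV has them. Camera axes: x right, y down, z forward; pixel columns grow to the right and rows downward; lengths in m; the calibration is good to about 2 mm. A picture is of the moment at which its call begins. There is no depth.
- bot.hand_in(): hands the job in, once; it reports no verdict.
The state is a dict: "time": time; "joint_pos": joint angles; "qvel": joint speeds; "joint_efforts": joint torques, N m; "ee_pos": TCP position; "orientation": TCP orientation; "ft_force": force on the tool from outside, world axes, zero at the start; "ft_torque": the same for the moment, N m; "width": opening from 0.0 (shut) to 1.0 (fully open).
Only numpy, scipy, OpenCV 4.12 (cv2) and the standard library are available. Lean on these libraries where they do the work, as an engineer would, in place of code of your own. Each camera call takes 0.05 s, during which the arm holds its last target.

## Working session

There is one attempt and no reset: what is moved stays moved. The work goes in short steps, Python scripts to look and compute and a tool call to move; the robot and the scene stay as the last step left them, time stands still between calls to the robot, and variables do not carry over. Pictures are saved under pics/ and viewed, and the job is handed in when it is done.

Besides the shell and the picture viewer there is one more tool, called after ">>>" by a JSON object that holds its "method" and its "body". move_arm: Moves the arm, as the interface text tells. Its arguments: {"type":"object","properties":{"series":{"type":"string"},"force":{"type":"number"}},"required":["series"]}

```bash
ls; mkdir -p pics
python3 - <<'E'
from cell import bot
import cv2
s=bot.state(); print(s)
for n in ["scene","side","wrist"]:
    d=bot.get_image(n); cv2.imwrite(f"pics/{n}0.png",d["frame"][:,:,::-1]); print(n,d["K"],d["rvec"],d["tvec"])
E
```

```text
pics
{'time': 0.0, 'joint_pos': array([-9.20275553e-01,  4.07858531e-02,  8.37684932e-02, -5.19046576e-04,
       -1.61548893e+00, -3.33691829e-01]), 'qvel': array([-0.00124923, -0.00154038, -0.00053129, -0.00082687,  0.00023778,
       -0.00018831]), 'joint_efforts': array([-2.63149523e-04, -3.68202710e+01,  3.47408581e+01,  6.93216830e+00,
       -5.40220251e-03, -2.61370207e-05]), 'ee_pos': array([ 0.18689488, -0.5697321 ,  0.20145946]), 'orientation': array([-1.57763899e-01,  9.87476457e-01,  8.76031551e-04, -1.75455997e-04]), 'ft_force': array([0.916767  , 0.50741945, 1.08257479]), 'ft_torque': array([-0.00203863,  0.01614725, -0.02591769]), 'width': 0.9992912611347528}
scene [[507.20519199   0.         326.09335487]
 [  0.         507.20519199 203.97890023]
 [  0.           0.           1.        ]] [ 1.24590285  2.06106332 -1.06932889] [ 0.30443666 -0.21325309  2.08643205]
side [[472.0145979    0.         319.83264129]
 [  0.         472.0145979  194.74295124]
 [  0.           0.           1.        ]] [ 2.38127967 -0.07730743  0.00436659] [-0.55163843  0.01453181  1.80228751]
wrist [[328.91685945   0.         321.92093918]
 [  0.         328.91685945 201.14950564]
 [  0.           0.           1.        ]] [-1.74197732 -2.40360431 -0.32654757] [ 0.59884362 -0.03432892  0.37931469]
```

View pics/scene0.png

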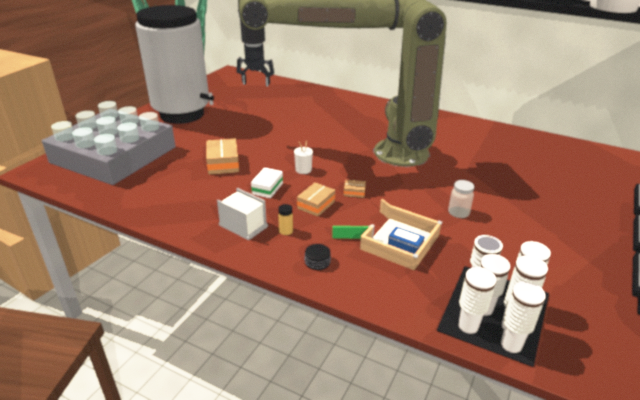

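View pics/side0.png

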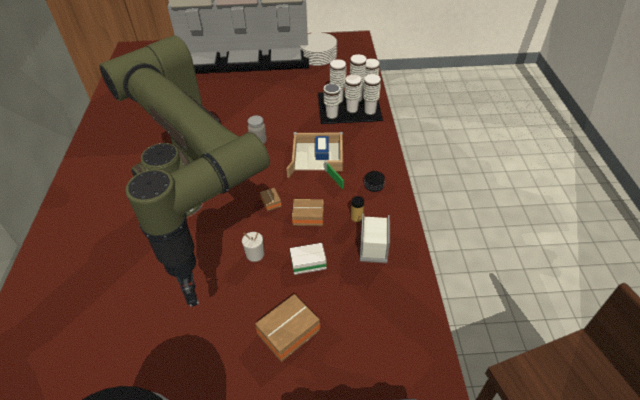

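View pics/wrist0.png

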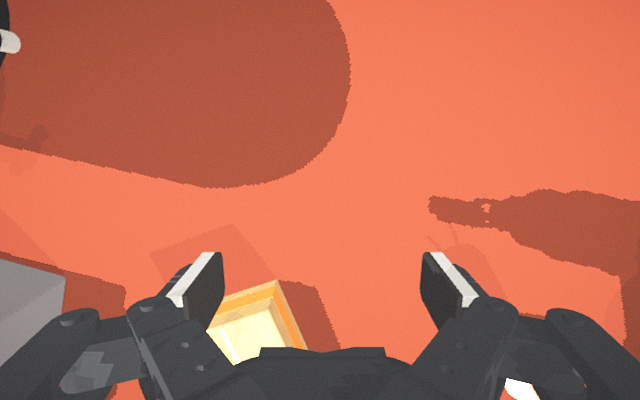

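Run:
```python
import cv2
a=cv2.imread("pics/side0.png"); b=cv2.imread("pics/scene0.png")
cv2.imwrite("pics/c1.png",cv2.resize(a[115:205,240:400],None,fx=5,fy=5,interpolation=cv2.INTER_CUBIC))
cv2.imwrite("pics/c2.png",cv2.resize(a[185:365,240:400],None,fx=3.3,fy=3.3,interpolation=cv2.INTER_CUBIC))
cv2.imwrite("pics/c3.png",cv2.resize(b[130:280,200:460],None,fx=3,fy=3,interpolation=cv2.INTER_CUBIC))
```

```text
(no output)
```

View pics/c1.png

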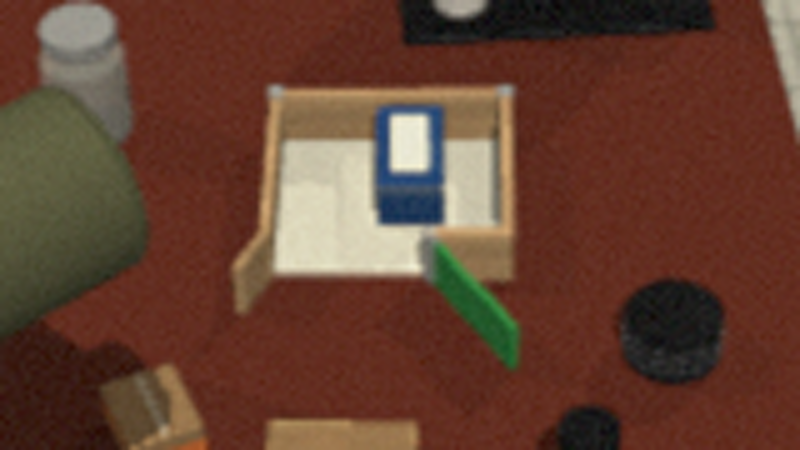

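View pics/c2.png

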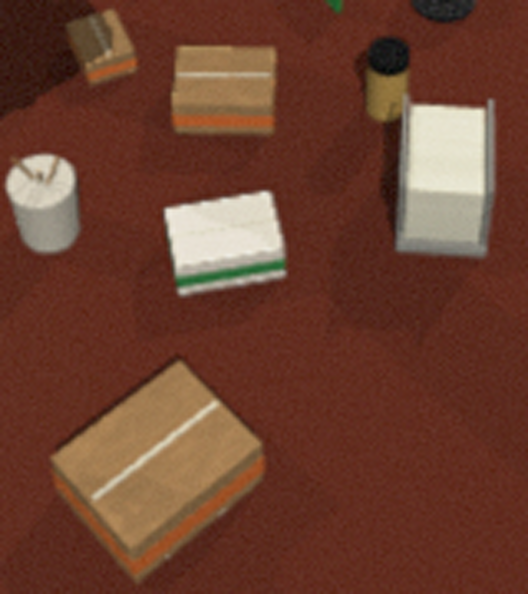

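View pics/c3.png

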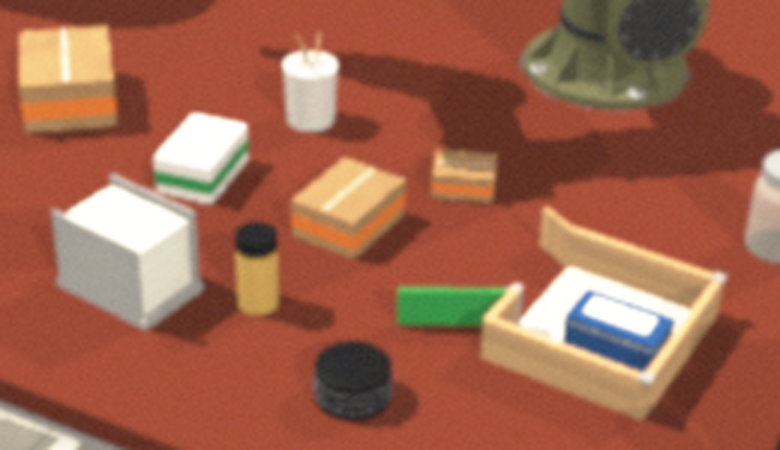

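```bash
cat > h.py <<'E'
import numpy as np, cv2
from scipy.optimize import least_squares
from scipy.spatial.transform import Rotation as Ro
def cam(d): 
    R=cv2.Rodrigues(np.array(d["rvec"],float))[0]; return d["K"],R,np.array(d["tvec"],float).ravel()
def proj(c,P):
    K,R,t=c; q=(R@np.atleast_2d(P).T).T+t; p=(K@q.T).T; return p[:,:2]/p[:,2:]
def ray(c,uv,z):
    K,R,t=c; C=-R.T@t; d=R.T@np.linalg.inv(K)@np.array([uv[0],uv[1],1.]); s=(z-C[2])/d[2]; return C+s*d
def W(p,l):
    l=np.atleast_2d(l); c,s=np.cos(p[2]),np.sin(p[2])
    return np.c_[p[0]+c*l[:,0]-s*l[:,1],p[1]+s*l[:,0]+c*l[:,1],l[:,2]]
def fit(obs,p0):  # obs: list of (cam,local,uv)
    f=lambda p:np.concatenate([(proj(c,W(p,l))[0]-np.array(uv)) for c,l,uv in obs])
    r=least_squares(f,p0,loss='soft_l1'); return r.x,np.round(r.fun.reshape(-1,2),1)
def box(lx,ly,h): return {(a,b,k):(a*lx/2,b*ly/2,k*h) for a in(-1,1) for b in(-1,1) for k in(0,1)}
E
cat > m.py <<'E'
from h import *
from cell import bot
S=cam(bot.get_image("side")); F=cam(bot.get_image("scene"))
c1=lambda u,v:((u+.5)/5-.5+240,(v+.5)/5-.5+115)
c2=lambda u,v:((u+.5)/3.3-.5+240,(v+.5)/3.3-.5+185)
c3=lambda u,v:((u+.5)/3-.5+200,(v+.5)/3-.5+130)
for nm,c in(("S",S),("F",F)): print(nm,-c[1].T@c[2])
mm=1e-3
cad=[(S,(90*mm,100*mm,.05),c1(270,90)),(S,(90*mm,-100*mm,.05),c1(512,90)),(S,(-90*mm,-100*mm,.05),c1(514,232)),(S,(-90*mm,-100*mm,0),c1(514,280)),(S,(-82*mm,92*mm,0),c1(274,270)),
 (F,(90*mm,100*mm,.05),c3(721,275)),(F,(90*mm,-100*mm,.05),c3(646,382)),(F,(-90*mm,-100*mm,.05),c3(484,333)),(F,(-90*mm,-100*mm,0),c3(485,345)),(F,(90*mm,-100*mm,0),c3(642,414))]
p,r=fit(cad,[.5,.1,1.57]);print("caddy",p,r.tolist())
b=box(.084,.108,.05)
o=[(S,b[1,1,1],c2(176,47)),(S,b[1,-1,1],c2(276,47)),(S,b[-1,1,0],c2(174,132)),(S,b[-1,-1,0],c2(273,132)),
(F,b[-1,-1,1],c3(292,203)),(F,b[-1,1,1],c3(344,159)),(F,b[1,1,1],c3(406,188)),(F,b[1,-1,1],c3(356,234)),(F,b[1,-1,0],c3(356,254)),(F,b[-1,-1,0],c3(293,226))]
p,r=fit(o,[.5,-.1,1.57]);print("big",p,r.tolist())
b=box(.072,.108,.05)
o=[(S,b[1,1,1],c2(165,208)),(S,b[1,-1,1],c2(271,192)),(S,b[-1,1,0],c2(180,293)),(S,b[-1,-1,0],c2(285,277)),
(F,b[-1,-1,1],c3(154,158)),(F,b[-1,1,1],c3(195,113)),(F,b[1,1,1],c3(249,127)),(F,b[1,-1,1],c3(206,175)),(F,b[1,-1,0],c3(204,201)),(F,b[-1,-1,0],c3(155,184))]
p,r=fit(o,[.5,-.3,1.57]);print("small",p,r.tolist())
b=box(.1,.056,.048)
o=[(S,b[1,1,1],c1(377,104)),(S,b[1,-1,1],c1(443,104)),(S,b[-1,1,0],c1(379,223)),(S,b[-1,-1,0],c1(443,225)),
(F,b[-1,1,1],c3(582,292)),(F,b[1,1,1],c3(672,320)),(F,b[-1,-1,1],c3(567,320)),(F,b[1,-1,1],c3(655,351))]
p,r=fit(o,[.5,.1,1.57]);print("blue",p,r.tolist())
print("round",ray(S,c2(389,54),.09),ray(F,c3(257,238),.09))
print("lid",ray(F,c3(353,371),.044),"stir",ray(S,c2(42,178),.1),ray(F,c3(310,62),.11),"smallorange",ray(S,c2(95,38),.035),"nap",ray(S,c2(447,145),.1),"jar",ray(S,c1(77,28),.11),"cupsa",ray(S,(332,90),.142),ray(F,(488,243),.142))
print("gate free top",ray(S,c1(518,328),.046),ray(S,c1(515,367),.002),ray(F,c3(397,289),.046),ray(F,c3(398,323),.002))
w=cam(bot.get_image("wrist"));s=bot.state();R=Ro.from_quat(s["orientation"]).as_matrix()
print("wristcam in tool",R.T@(-w[1].T@w[2]-s["ee_pos"]),(w[1]@R).round(3))
E
python3 m.py
```

```text
S [ 0.50548358 -1.2606068   1.30694806]
F [1.78654493 0.54986809 0.99862884]
caddy [0.55462547 0.20288792 1.50078178] [[0.2, -0.2], [-0.6, -0.5], [-0.1, 0.1], [-0.3, -0.2], [-0.0, 0.6], [0.3, 0.3], [0.7, -0.7], [-0.4, -5.0], [-1.7, 3.7], [-0.0, 1.7]]
big [ 0.50227846 -0.12418489  1.48919692] [[0.3, -0.9], [-0.5, -0.8], [0.2, -0.2], [0.2, -0.0], [0.1, -1.2], [0.1, -0.7], [-0.1, -3.2], [-0.3, -3.8], [-0.4, 1.8], [-0.1, 3.2]]
small [ 0.49421639 -0.33047534  1.66678282] [[0.4, -0.9], [0.3, -0.4], [-0.8, -0.2], [-0.3, 0.1], [-0.9, -0.9], [-0.4, -0.1], [-0.7, -0.8], [0.1, -2.2], [1.4, 1.1], [-0.3, 2.4]]
blue [0.5775187  0.22658897 1.53795803] [[0.5, -0.4], [0.7, -0.8], [0.8, 0.5], [1.6, -0.3], [0.7, -1.5], [1.0, -0.9], [-1.4, -1.3], [0.2, -1.2]]
round [ 0.6782099  -0.14709553  0.09      ] [ 0.68522007 -0.13598389  0.09      ]
lid [0.77785863 0.0263247  0.044     ] stir [ 0.31794063 -0.29596901  0.1       ] [ 0.3579385  -0.25614591  0.11      ] smallorange [ 0.35933931 -0.0476603   0.035     ] nap [ 0.72053909 -0.28335794  0.1       ] jar [0.30481153 0.3177492  0.11      ] cupsa [0.63422989 0.46023123 0.142     ] [0.62266979 0.46663829 0.142     ]
gate free top [0.64243053 0.00391699 0.046     ] [0.64100886 0.00567903 0.002     ] [0.641418   0.00585626 0.046     ] [0.64146192 0.00835792 0.002     ]
wristcam in tool [ 0.06751457  0.00021295 -0.17170728] [[ 0.     1.    -0.001]
 [-0.964 -0.    -0.265]
 [-0.265  0.001  0.964]]
```

```bash
cat >> h.py <<'E'
CAD=np.array([0.5546,0.2029,1.5008])
def c2w(x,y,C=None):  # caddy mm -> world
    C=CAD if C is None else C
    return W(C,[x/1000,y/1000,0])[0][:2]
def w2c(x,y,C=None):
    C=CAD if C is None else C
    c,s=np.cos(C[2]),np.sin(C[2]); d=np.array([x,y])-C[:2]; return np.array([c*d[0]+s*d[1],-s*d[0]+c*d[1]])*1000
def yawof(q):
    X=Ro.from_quat(q).as_matrix()[:,0]; return np.arctan2(X[1],X[0])
def plan(pos,R,tgt,yaw,n,g,nd=2):
    """n rows from pose to target (tool straight down, x at yaw); returns rows and the resulting pose"""
    X=np.array([np.cos(yaw),np.sin(yaw),0]); Z=np.array([0,0,-1.]); Rt=np.c_[X,np.cross(Z,X),Z]
    rv=(Ro.from_matrix(R.T@Rt)).as_rotvec()/n; d=(np.array(tgt)-pos)/n; rows=[]
    for i in range(n):
        s=np.round(R.T@d*100,nd); t=np.round(rv,3); rows.append([g,*s,*t])
        pos=pos+R@s/100; R=R@Ro.from_rotvec(t).as_matrix()
    print("; ".join(" ".join(f"{v:g}" for v in r) for r in rows)); return pos,R
def now(bot):
    s=bot.state(); print("t %.2f"%s["time"],s["ee_pos"].round(4),"yaw %.3f"%yawof(s["orientation"]),"cad",w2c(*s["ee_pos"][:2]).round(1),"F",s["ft_force"].round(1),"w %.2f"%s["width"]); return s["ee_pos"],Ro.from_quat(s["orientation"]).as_matrix()
E
python3 - <<'E'
from h import *
from cell import bot
p,R=now(bot)
t=c2w(-60,30); print(t)
p,R=plan(p,R,[.36,-.2,.25],-2.2,8,.0); p,R=plan(p,R,[*t,.25],1.5008-np.pi,8,0); print(p)
E
```

```text
t 0.30 [ 0.1869 -0.57    0.2021] yaw -2.825 cad [-796.7  312.7] F [-0.1 -0.1  0.5] w 1.00
[0.52047711 0.1451451 ]
0 -3.5 3.72 -0.6 0 0 -0.078; 0 -3.78 3.44 -0.6 0 0 -0.078; 0 -4.03 3.13 -0.6 0 0 -0.078; 0 -4.26 2.81 -0.6 0 0 -0.078; 0 -4.47 2.47 -0.6 0 0 -0.078; 0 -4.65 2.11 -0.6 0 0 -0.078; 0 -4.8 1.74 -0.6 0 0 -0.078; 0 -4.92 1.36 -0.6 0 0 -0.078
0 -4.67 0.92 0.01 0 0 -0.07; 0 -4.72 0.59 0.01 0 0 -0.07; 0 -4.75 0.26 0.01 0 0 -0.07; 0 -4.76 -0.07 0.01 0 0 -0.07; 0 -4.74 -0.4 0.01 0 0 -0.07; 0 -4.7 -0.73 0.01 0 0 -0.07; 0 -4.64 -1.06 0.01 0 0 -0.07; 0 -4.55 -1.38 0.01 0 0 -0.07
[0.52038693 0.14512459 0.24964341]
```

The orange-banded packs in the side picture are at (288,326), which is the largest, (308,212), and (271,200), which is the smallest. The middle-sized one is (308,212). The enlarged crop agrees: fitted at 84 x 108 mm, it stands before the mouth. The green-banded white pack is at (308,258), the blue tin at (322,148) and the round tin at (357,210).

>>> {"method": "move_arm", "body": {"series": "0 -3.4 3.6 -0.6 0 0 -0.08; 0 -3.6 3.3 -0.6 0 0 -0.08; 0 -3.9 3.0 -0.6 0 0 -0.08; 0 -4.1 2.7 -0.6 0 0 -0.08; 0 -4.3 2.4 -0.6 0 0 -0.08; 0 -4.5 2.1 -0.6 0 0 -0.08; 0 -4.6 1.7 -0.6 0 0 -0.07; 0 -4.7 1.3 -0.6 0 0 -0.07"}}

```text
time: 1.1
ee_pos: [0.351, -0.2107, 0.2511]
orientation: [-0.453, 0.892, -0.0, 0.001]
ft_force: [1.3, -0.7, 0.5]
width: -0.002
```

>>> {"method": "move_arm", "body": {"series": "0 -4.7 0.9 0 0 0 -0.07; 0 -4.7 0.6 0 0 0 -0.07; 0 -4.7 0.3 0 0 0 -0.07; 0 -4.7 0 0 0 0 -0.07; 0 -4.7 -0.4 0 0 0 -0.07; 0 -4.7 -0.7 0 0 0 -0.07; 0 -4.7 -1.0 0 0 0 -0.07; 0 -4.6 -1.4 0 0 0 -0.07"}}

```text
time: 1.9
ee_pos: [0.511, 0.1345, 0.2508]
orientation: [-0.682, 0.732, -0.0, 0.0]
ft_force: [-0.1, -1.3, 0.8]
width: 0.002
```

Run:
```python
from h import *
from cell import bot
now(bot); d=bot.get_image("wrist"); cv2.imwrite("pics/w1.png",d["frame"][:,:,::-1]); np.savez("w1.npz",K=d["K"],rvec=d["rvec"],tvec=d["tvec"])
now(bot)
```

```text
t 1.90 [0.511  0.1345 0.2508] yaw -1.641 cad [-71.3  38.7] F [-0.1 -1.3  0.8] w 0.00
t 1.95 [0.5125 0.1392 0.2476] yaw -1.635 cad [-66.5  37.6] F [-2.   0.9 -3.9] w -0.00
```

View pics/w1.png

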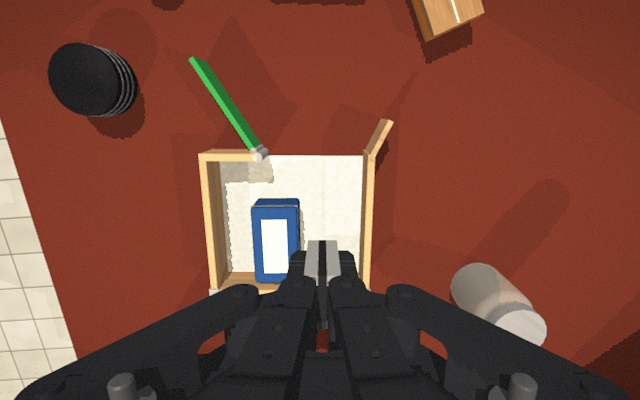

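Run:
```python
import cv2
a=cv2.imread("pics/w1.png")
cv2.imwrite("pics/w1c.png",cv2.resize(a[110:300,180:400],None,fx=3.5,fy=3.1,interpolation=cv2.INTER_CUBIC))
```

```text
(no output)
```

View pics/w1c.png

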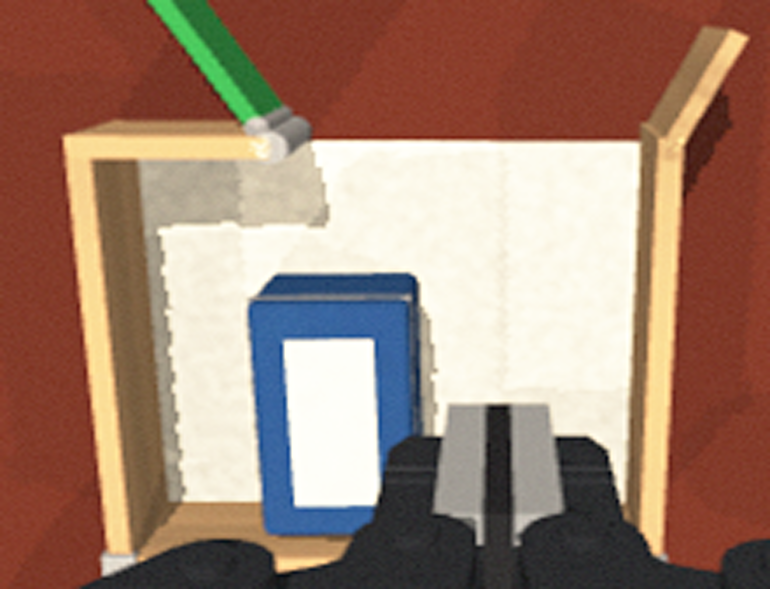

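Run:
```python
from h import *
d=np.load("w1.npz"); w=cam(d)
c=lambda u,v:((u+.5)/3.5-.5+180,(v+.5)/3.1-.5+110)
o=[(w,(-.09,-.1,.05),c(65,138)),(w,(-.082,-.092,.05),c(93,159)),(w,(.09,-.1,.05),c(104,556)),(w,(-.09,.092,.05),c(655,142)),(w,(-.09,.1,.05),c(684,150)),(w,(-.082,-.092,0),c(138,161))]
p,r=fit(o,CAD);print(p.round(4),r.tolist())
b=box(.1,.056,.048)
o=[(w,b[-1,-1,1],c(249,298)),(w,b[-1,1,1],c(412,297)),(w,b[1,-1,1],c(264,534)),(w,b[-1,1,0],c(418,274)),(w,b[-1,-1,0],c(276,275))]
q,r=fit(o,[.577,.227,1.53]);print(q.round(4),r.tolist())
for C in(p,CAD): print(w2c(*q[:2],C))
print("gate",w2c(*ray(w,(192,59),.046)[:2],p),"hinge",w2c(*ray(w,c(270,148),.05)[:2],p))
print("lids",ray(w,(85,78),.044),"decoy",ray(w,(432,38),.035))
```

```text
[0.5572 0.2037 1.4814] [[-0.1, -0.3], [-0.5, 0.2], [0.2, 6.2], [1.0, 1.7], [-0.2, -0.8], [-0.1, -6.3]]
[0.5738 0.2233 1.5017] [[-0.4, 0.8], [0.2, 1.1], [-0.0, 0.3], [1.1, -1.7], [-0.5, -2.0]]
[ 20.99619479 -14.76200643]
[ 21.70829777 -17.7400477 ]
gate [-190.03201747  -99.76388162] hinge [-87.32022834 -33.78194412]
lids [0.75922882 0.01592054 0.044     ] decoy [0.38250054 0.00119908 0.035     ]
```

Run:
```python
from h import *
from cell import bot
now(bot); d=bot.get_image("wrist");now(bot); cv2.imwrite("pics/w2.png",d["frame"][:,:,::-1]); np.savez("w2.npz",K=d["K"],rvec=d["rvec"],tvec=d["tvec"])
a=d["frame"][:,:,::-1]
cv2.imwrite("pics/w2c.png",cv2.resize(a[110:300,180:400],None,fx=3.5,fy=3.1,interpolation=cv2.INTER_CUBIC))
```

```text
t 1.95 [0.5125 0.1392 0.2476] yaw -1.635 cad [-66.5  37.6] F [-2.   0.9 -3.9] w -0.00
t 2.00 [0.5112 0.1365 0.2475] yaw -1.639 cad [-69.3  38.7] F [-0.3 -0.4 -1.3] w -0.00
```

View pics/w2c.png

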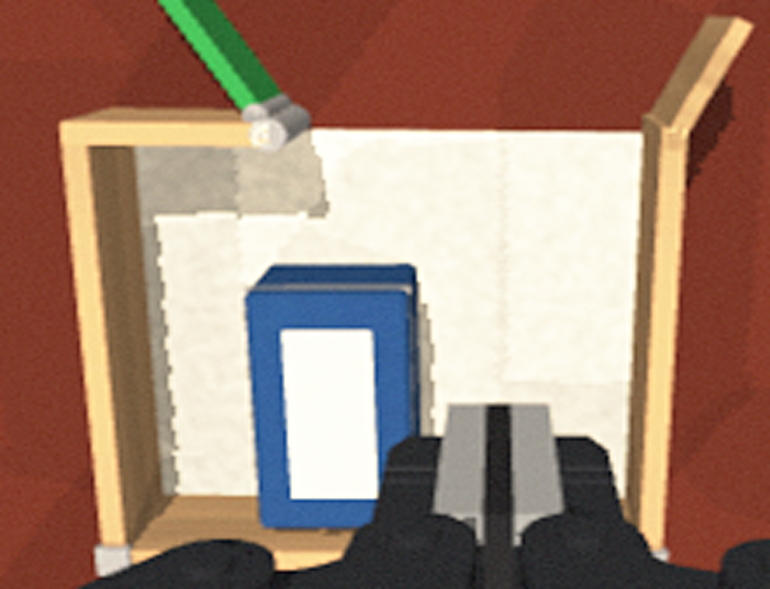

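Run:
```python
from h import *
d=np.load("w2.npz"); w=cam(d)
c=lambda u,v:((u+.5)/3.5-.5+180,(v+.5)/3.1-.5+110)
o=[(w,(-.09,-.1,.05),c(62,124)),(w,(-.082,-.092,.05),c(91,147)),(w,(-.09,-.1,.0),c(110,108)),(w,(-.09,.1,.05),c(688,134)),(w,(-.09,.092,0),c(643,130)),(w,(.09,-.1,.05),c(98,576))]
p,r=fit(o,CAD);print(p.round(4),r.tolist())
b=box(.1,.056,.048)
o=[(w,b[-1,-1,1],c(246,290)),(w,b[-1,1,1],c(412,288)),(w,b[1,-1,1],c(260,526)),(w,b[-1,1,0],c(416,265)),(w,b[-1,-1,0],c(272,265))]
q,r=fit(o,[.577,.227,1.53]);print(q.round(4),r.tolist())
for C in(p,CAD): print(w2c(*q[:2],C))
```

```text
[0.5571 0.2044 1.4795] [[-0.1, 0.1], [-0.7, 0.1], [0.6, 0.7], [-0.0, 1.7], [0.1, -2.3], [0.1, -2.2]]
[0.5739 0.2236 1.5034] [[-0.4, 0.3], [-0.1, 1.0], [-0.0, 0.9], [1.3, -1.5], [-0.2, -1.6]]
[ 20.71054832 -15.01337597]
[ 22.00943575 -17.83989695]
```

```bash
sed -i 's/^CAD=.*/CAD=np.array([0.5565,0.2040,1.485])/' h.py
python3 - <<'E'
from h import *
from cell import bot
p,R=now(bot)
y=1.485-np.pi
p,R=plan(p,R,[*c2w(22,44),.1],y,4,0); p,R=plan(p,R,[*c2w(22,44),.016],y,4,0)
p,R=plan(p,R,[*c2w(22,-12),.016],y,8,0)
E
```

```text
t 2.00 [0.5112 0.1365 0.2475] yaw -1.639 cad [-71.2  39.4] F [-0.3 -0.4 -1.3] w -0.00
0 -2.34 0.06 3.68 0.001 -0 0.004; 0 -2.34 0.07 3.68 0.001 -0 0.004; 0 -2.34 0.08 3.68 0.001 -0 0.004; 0 -2.34 0.1 3.68 0.001 -0 0.004
0 -0 -0 2.1 0 -0 0; 0 -0 -0 2.1 0 -0 0; 0 -0 -0 2.1 0 -0 0; 0 -0 -0 2.1 0 -0 0
0 0 -0.7 0 0 -0 0; 0 0 -0.7 0 0 -0 0; 0 0 -0.7 0 0 -0 0; 0 0 -0.7 0 0 -0 0; 0 0 -0.7 0 0 -0 0; 0 0 -0.7 0 0 -0 0; 0 0 -0.7 0 0 -0 0; 0 0 -0.7 0 0 -0 0
```

>>> {"method": "move_arm", "body": {"series": "0 -3.1 0.1 3.7 0 0 0.004; 0 -3.1 0.1 3.7 0 0 0.004; 0 -3.1 0.1 3.7 0 0 0.004; 0 0 0 3.6 0 0 0.004; 0 0 0 3.0 0 0 0; 0 0 0 2.7 0 0 0; 0 0 0 2.0 0 0 0; 0 0 0 0.7 0 0 0"}}

```text
time: 2.8
ee_pos: [0.5135, 0.2242, 0.017]
orientation: [-0.674, 0.738, 0.0, -0.002]
ft_force: [0.1, -0.2, 0.5]
width: 0.001
```

>>> {"method": "move_arm", "body": {"series": "0 0 -0.7 0 0 0 0; 0 0 -0.7 0 0 0 0; 0 0 -0.7 0 0 0 0; 0 0 -0.7 0 0 0 0; 0 0 -0.7 0 0 0 0; 0 0 -0.7 0 0 0 0; 0 0 -0.7 0 0 0 0; 0 0 -0.5 0 0 0 0"}}

```text
time: 3.6
ee_pos: [0.5692, 0.2204, 0.0194]
orientation: [-0.675, 0.738, 0.0, -0.0]
ft_force: [-0.9, -0.8, 1.6]
width: 0.002
```

Run:
```python
from h import *
from cell import bot
d=bot.get_image("side")
cv2.imwrite("pics/s2.png",cv2.resize(d["frame"][105:195,240:400,::-1],None,fx=5,fy=5,interpolation=cv2.INTER_CUBIC))
now(bot)
```

```text
t 3.65 [0.5696 0.2203 0.0195] yaw -1.661 cad [ 17.4 -11.7] F [-1.  -0.7  0.2] w 0.00
```

View pics/s2.png

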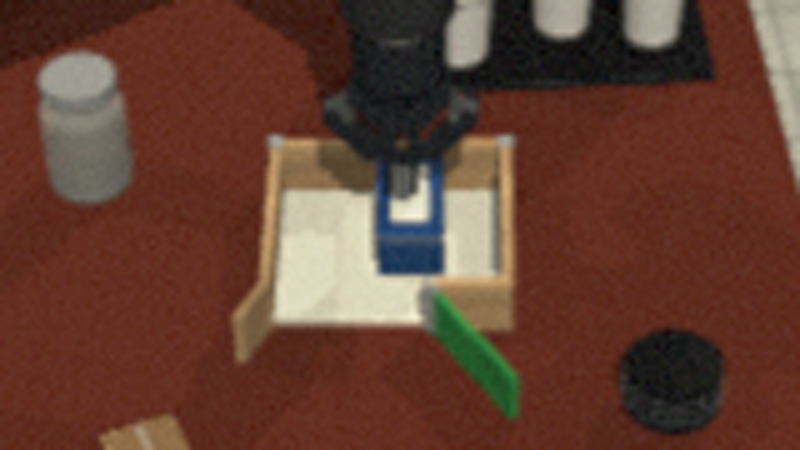

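Run:
```python
from h import *
from cell import bot
d=bot.get_image("side");c=cam(d)
for z in(0.0195,.05):
  print((proj(c,[[0.5696,.2203,z]])-[240,105])*5)
d2=bot.get_image("scene");c=cam(d2);print(proj(c,[[0.5696,.2203,.0195]]))
a=np.vstack([cv2.resize(d["frame"][90:150,270:370,::-1],None,fx=7,fy=7,interpolation=cv2.INTER_CUBIC)])
cv2.imwrite("pics/s3.png",a)
cv2.imwrite("pics/f3.png",cv2.resize(d2["frame"][170:270,330:470,::-1],None,fx=5,fy=5,interpolation=cv2.INTER_CUBIC))
w=bot.get_image("wrist");cv2.imwrite("pics/w3.png",w["frame"][:,:,::-1])
now(bot)
```

```text
[[403.9266452  219.89821561]]
[[403.26695348 191.64582128]]
[[403.9199649 240.5140819]]
t 3.80 [0.5686 0.2205 0.0194] yaw -1.661 cad [ 17.4 -10.7] F [-0.3 -0.3 -0.1] w 0.00
```

View pics/f3.png

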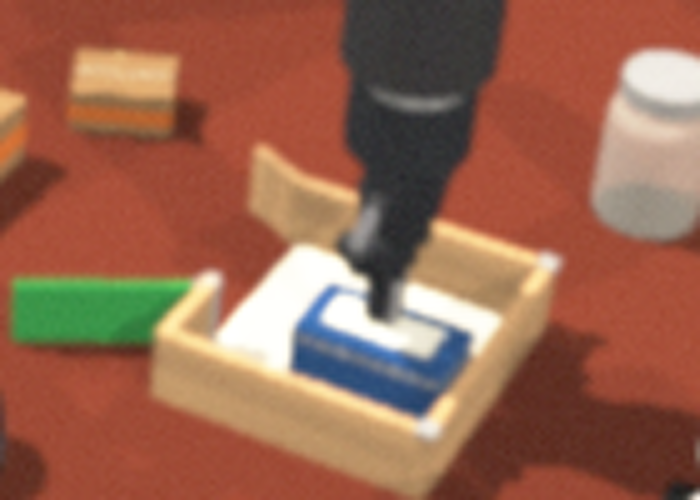

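View pics/w3.png

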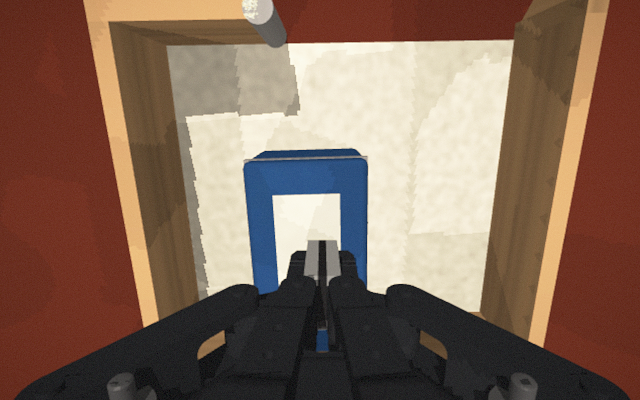

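Run:
```python
from h import *
from cell import bot
s=bot.state(); print(s["joint_pos"].round(4))
d=bot.get_image("wrist");w=cam(d); R=Ro.from_quat(s["orientation"]).as_matrix()
print("cam world",-w[1].T@w[2],"tool",R.T@(-w[1].T@w[2]-s["ee_pos"]), "tcp px",proj(w,[s["ee_pos"]]))
P=lambda l:W(CAD,[np.array(l)/1000])[0]
for n,l in [("fl floor",(-82,-92,0)),("bl? ",(82,-92,0)),("fr floor",(-90,92,0)),("hinge top",(-86,-34,50)),("FL in top",(-82,-92,50)),("FRtop in",(-90,92,50)),("backR in top",(82,92,50))]:
    print(n,proj(w,[P(l)])[0].round(1))
```

```text
[ 6.9780e-01  1.2160e-01 -1.6490e-01 -1.0000e-04 -1.2845e+00 -7.8790e-01]
cam world [0.5621529  0.15367587 0.1912656 ] tool [ 0.06708878  0.00048412 -0.17182289] tcp px [[320.94084095 235.17536355]]
fl floor [168.   48.3]
bl?  [199.6 315.7]
fr floor [514.6  30.2]
hinge top [258.8  12.7]
FL in top [109.9  24.9]
FRtop in [588.7  -0.6]
backR in top [518.8 372. ]
```

```bash
python3 - <<'E'
from h import *
from cell import bot
S=cam(bot.get_image("side"));F=cam(bot.get_image("scene"))
uvS=(403/5+240,197/5+105); uvF=(384/5+330,318/5+170)
A=[K@np.c_[R,t] for K,R,t in(S,F)]
X=cv2.triangulatePoints(A[0],A[1],np.array(uvS).reshape(2,1),np.array(uvF).reshape(2,1)); print(X[:3,0]/X[3,0])
f=lambda x:np.r_[proj(S,x)[0]-uvS,proj(F,x)[0]-uvF]
r=least_squares(f,[.57,.22,.03]);print(r.x,r.fun)
now(bot)
E
python3 - <<'E'
import cv2
a=cv2.imread("pics/side0.png");cv2.imwrite("pics/s0t.png",cv2.resize(a[240:320,140:240],None,fx=6,fy=6))
b=cv2.imread("pics/scene0.png");cv2.imwrite("pics/f0t.png",cv2.resize(b[30:110,200:320],None,fx=6,fy=6))
E
```

```text
[0.56750776 0.2239594  0.04436992]
[0.56713206 0.22427073 0.04471844] [-0.57984925 -0.68051322 -0.50998664  0.43381331]
t 3.95 [0.5684 0.2205 0.0195] yaw -1.661 cad [ 17.5 -10.4] F [-0.4  0.1 -0.3] w -0.00
```

View pics/f0t.png

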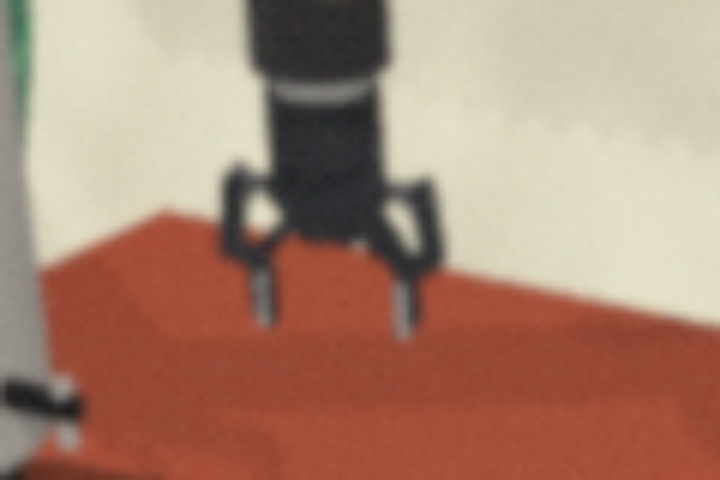

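View pics/s3.png

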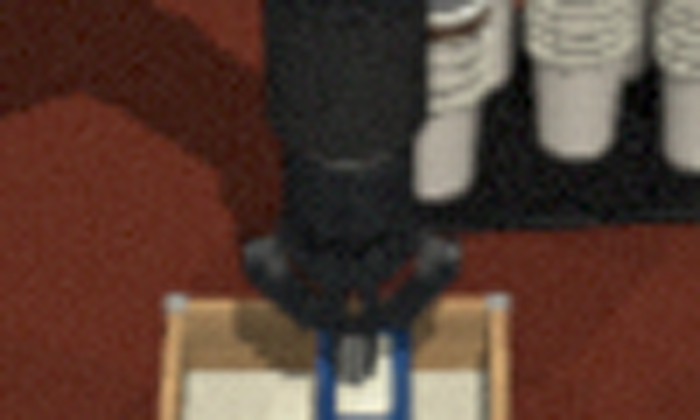

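Run:
```python
from h import *
from cell import bot
S=cam(bot.get_image("side"));F=cam(bot.get_image("scene"))
p=np.array([.1869,-.5697,.2017]);R=Ro.from_quat([-1.57763899e-01,9.87476457e-01,0,0]).as_matrix()
for z in(0,-.013,-.03,-.045):
  for y in(-.0425,.0425):
    print(z,y,((proj(F,[p+R@[0,y,z]])[0]-[200,30])*6).round(),((proj(S,[p+R@[0,y,z]])[0]-[140,240])*6).round())
a=cv2.imread("pics/w2.png")[200:330,240:400];b=cv2.imread("pics/w3.png")[200:330,240:400]
cv2.imwrite("pics/cmp.png",cv2.resize(np.hstack([a,b]),None,fx=2.4,fy=2.4))
```

```text
0 -0.0425 [272. 381.] [347. 427.]
0 0.0425 [395. 390.] [310. 273.]
-0.013 -0.0425 [271. 362.] [341. 412.]
-0.013 0.0425 [395. 372.] [304. 257.]
-0.03 -0.0425 [269. 338.] [333. 392.]
-0.03 0.0425 [393. 348.] [296. 237.]
-0.045 -0.0425 [268. 316.] [325. 374.]
-0.045 0.0425 [392. 326.] [288. 218.]
```

View pics/cmp.png

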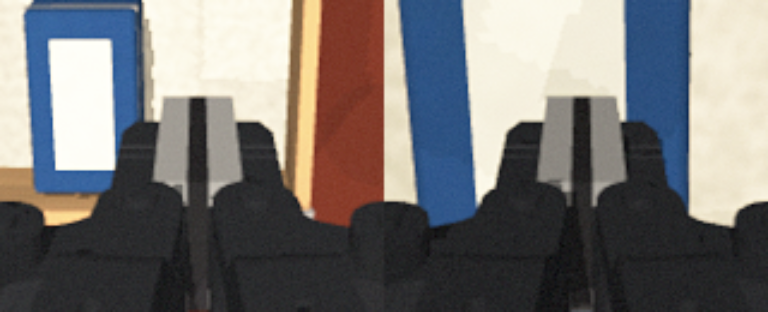

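View pics/s0t.png

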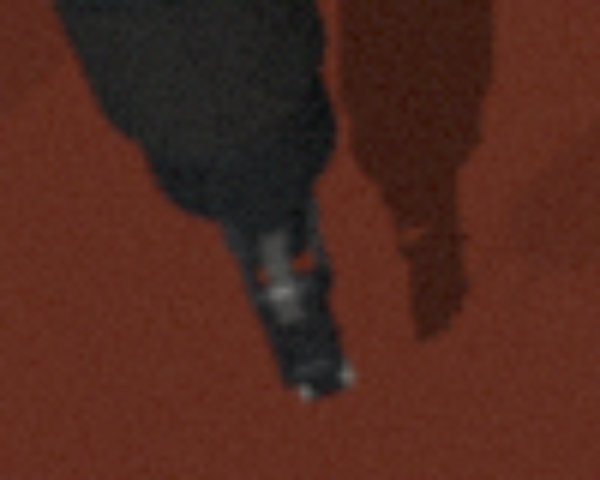

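Pictures show the shut fingertips about 28 mm behind the reported TCP: the tip skimmed over the blue tin's top (side crop 403,197) without moving it. I'll correct the heights for this offset.

>>> {"method": "move_arm", "body": {"series": "0 0 0 -2 0 0 0; 0 -0.3 2.8 0 0 0 0; 0 0 2.7 0 0 0 0; 0 0 0 2 0 0 0; 0 0 0 1.6 0 0 0; 0 0 0 1.0 0 0 0; 0 0 0 0.5 0 0 0; 0 0 0 0 0 0 0"}}

```text
time: 4.85
ee_pos: [0.5139, 0.2282, -0.012]
orientation: [-0.675, 0.738, 0.0, -0.001]
ft_force: [-0.8, 0.4, 0.1]
width: -0.003
```

>>> {"method": "move_arm", "body": {"series": "0 0 -0.9 0 0 0 0; 0 0 -0.9 0 0 0 0; 0 0 -0.9 0 0 0 0; 0 0 -0.8 0 0 0 0; 0 0 -0.8 0 0 0 0; 0 0 -0.7 0 0 0 0; 0 0 -0.6 0 0 0 0; 0 0 -0.4 0 0 0 0"}}

```text
time: 5.65
ee_pos: [0.5743, 0.2229, -0.0116]
orientation: [-0.674, 0.738, 0.0, -0.0]
ft_force: [-1.5, 0.3, 3.0]
width: -0.001
```

Run:
```python
from h import *
from cell import bot
now(bot)
w=bot.get_image("wrist");cv2.imwrite("pics/w4.png",w["frame"][:,:,::-1])
```

```text
t 5.65 [ 0.5743  0.2229 -0.0116] yaw -1.661 cad [ 20.4 -16.2] F [-1.5  0.3  3. ] w -0.00
```

View pics/w4.png

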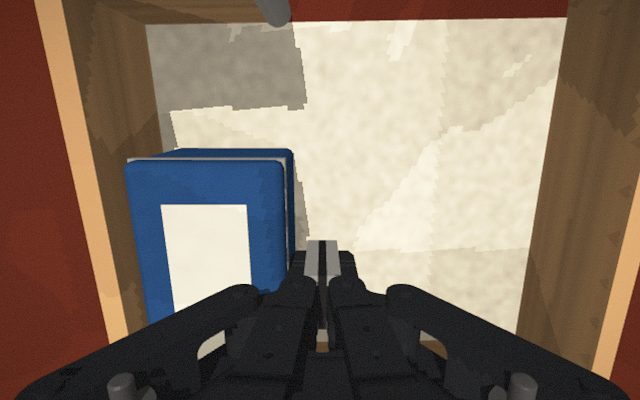

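>>> {"method": "move_arm", "body": {"series": "0 0 -0.2 0 0 0 0; 0 0 -0.2 0 0 0 0; 0 0 -0.15 0 0 0 0; 0 0 -0.1 0 0 0 0; 0 0 -0.1 0 0 0 0; 0 0 0 0 0 0 0; 0 0 0 0 0 0 0; 0 0 0 0 0 0 0"}}

```text
time: 6.5
ee_pos: [0.5804, 0.2219, -0.0117]
orientation: [-0.675, 0.738, 0.0, -0.001]
ft_force: [-6.5, -0.8, 1.8]
width: 0.002
```

Run:
```python
from h import *
from cell import bot
p,R=now(bot)
p=p+R@[0,.005,-.12]
plan(p,R,[.682,-.141,.14],1.485-np.pi,8,1)
```

```text
t 6.50 [ 0.5804  0.2219 -0.0117] yaw -1.661 cad [ 19.9 -22.2] F [-6.5 -0.8  1.8] w 0.00
1 4.41 -1.73 -0.39 0 -0 -0.001; 1 4.41 -1.73 -0.39 0 -0 -0.001; 1 4.41 -1.72 -0.39 0 -0 -0.001; 1 4.41 -1.72 -0.39 0 -0 -0.001; 1 4.41 -1.71 -0.39 0 -0 -0.001; 1 4.41 -1.71 -0.39 0 -0 -0.001; 1 4.42 -1.71 -0.39 0 -0 -0.001; 1 4.42 -1.7 -0.39 0 -0 -0.001
```

>>> {"method": "move_arm", "body": {"series": "0 0 0.5 0 0 0 0; 0 0 0 -3 0 0 0; 0 0 0 -4.5 0 0 0; 0 0 0 -4.5 0 0 0; 1 4.4 -1.7 -0.4 0 0 0; 1 4.4 -1.7 -0.4 0 0 0; 1 4.4 -1.7 -0.4 0 0 0; 1 4.4 -1.7 -0.4 0 0 0"}}

```text
time: 7.3
ee_pos: [0.6289, 0.04, 0.1252]
orientation: [-0.675, 0.738, -0.0, 0.001]
ft_force: [1.0, -0.0, -0.6]
width: 0.679
```

Run:
```python
from h import *
from cell import bot
now(bot)
w=bot.get_image("wrist");cv2.imwrite("pics/w5.png",w["frame"][:,:,::-1]);np.savez("w5.npz",K=w["K"],rvec=w["rvec"],tvec=w["tvec"])
```

```text
t 7.30 [0.6289 0.04   0.1252] yaw -1.660 cad [-157.2  -86.2] F [ 1.  -0.  -0.6] w 0.68
```

View pics/w5.png

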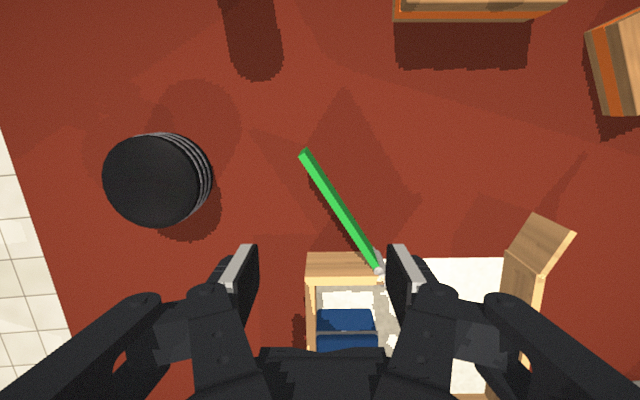

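>>> {"method": "move_arm", "body": {"series": "1 4.4 -1.7 -0.4 0 0 0; 1 4.4 -1.7 -0.4 0 0 0; 1 3.0 -1.5 -0.4 0 0 0; 1 1 0 0 0 0 0; 1 0 0 0 0 0 0; 1 0 0 0 0 0 0; 1 0 0 0 0 0 0; 1 0 0 0 0 0 0"}}

```text
time: 8.15
ee_pos: [0.6655, -0.0891, 0.1366]
orientation: [-0.675, 0.738, -0.0, 0.0]
ft_force: [0.5, -0.4, 0.3]
width: 0.994
```

Run:
```python
from h import *
from cell import bot
now(bot)
w=bot.get_image("wrist");cv2.imwrite("pics/w6.png",w["frame"][:,:,::-1]);np.savez("w6.npz",K=w["K"],rvec=w["rvec"],tvec=w["tvec"])
```

```text
t 8.15 [ 0.6655 -0.0891  0.1366] yaw -1.659 cad [-282.7 -133.8] F [ 0.5 -0.4  0.3] w 0.99
```

View pics/w6.png

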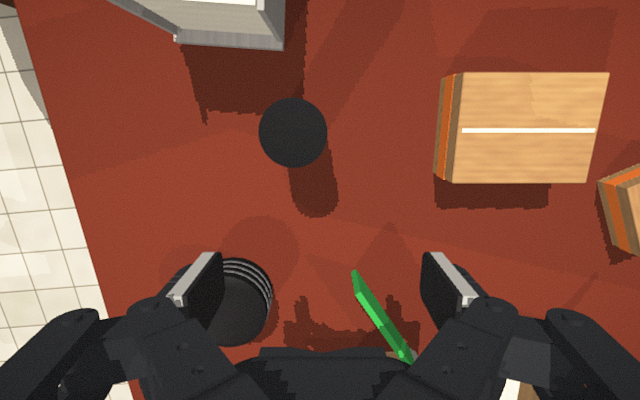

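Run:
```python
from h import *
from cell import bot
w=cam(np.load("w6.npz"))
t=ray(w,(293,132),.09); print(t)
p,R=now(bot)
p,R=plan(p,R,[t[0],t[1],.1],1.485-np.pi,4,1)
p,R=plan(p,R,[t[0],t[1],.026],1.485-np.pi,4,1)
a=cv2.imread("pics/w6.png");cv2.imwrite("pics/w6c.png",cv2.resize(a[50:220,420:640],None,fx=3.5,fy=3.5))
```

```text
[ 0.67906698 -0.1440703   0.09      ]
t 8.20 [ 0.6656 -0.0893  0.1366] yaw -1.659 cad [-282.9 -133.8] F [ 0.7  0.5 -0.4] w 1.00
1 1.33 -0.46 0.92 -0 0 -0.001; 1 1.33 -0.46 0.92 -0 0 -0.001; 1 1.34 -0.45 0.92 -0 0 -0.001; 1 1.34 -0.45 0.92 -0 0 -0.001
1 0 0 1.85 -0 0 0; 1 0 0 1.85 -0 0 0; 1 0 0 1.85 -0 0 0; 1 0 0 1.85 -0 0 0
```

View pics/w6c.png

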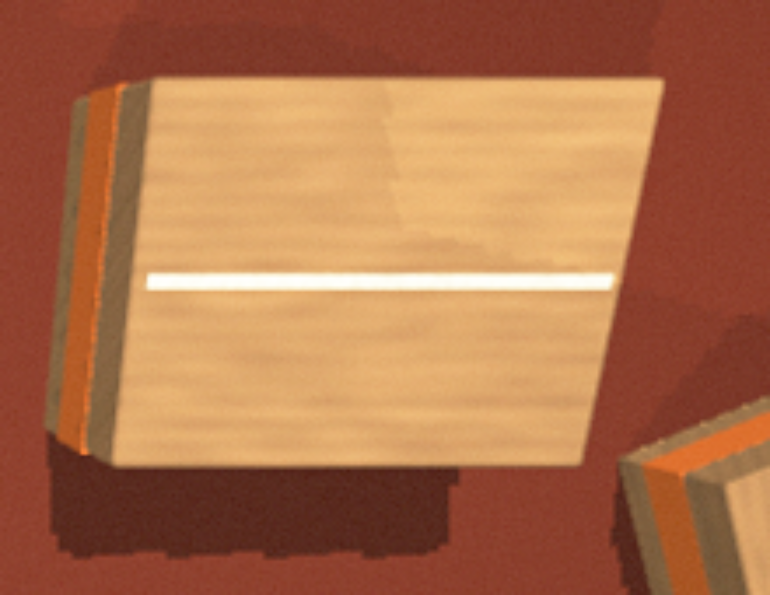

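Run:
```python
from h import *
w=cam(np.load("w6.npz"));c=lambda u,v:((u+.5)/3.5-.5+420,(v+.5)/3.5-.5+50)
b=box(.084,.108,.05)
o=[(w,b[-1,-1,1],c(155,78)),(w,b[-1,1,1],c(664,79)),(w,b[1,-1,1],c(112,466)),(w,b[1,1,1],c(581,465)),(w,b[-1,-1,0],c(76,100)),(w,b[1,-1,0],c(47,430))]
p,r=fit(o,[.5,-.12,1.48]);print(p.round(4),r.tolist(),w2c(*p[:2]),p[2]-CAD[2])
```

```text
[ 0.5027 -0.1274  1.482 ] [[-0.1, -0.2], [1.3, -0.4], [0.1, 0.7], [0.5, 1.0], [-1.1, -0.1], [-1.3, -0.3]] [-334.80172526   25.21333773] -0.0030062177807905766
```

>>> {"method": "move_arm", "body": {"series": "1 1.8 -0.6 0.9 0 0 0; 1 1.8 -0.6 0.9 0 0 0; 1 1.7 -0.6 0.9 0 0 0; 1 0 0 2.2 0 0 0; 1 0 0 2.2 0 0 0; 1 0 0 2.2 0 0 0; 1 0 0 1.7 0 0 0; 1 0 0 0 0 0 0"}}

```text
time: 9.0
ee_pos: [0.6766, -0.1456, 0.0222]
orientation: [-0.674, 0.739, 0.002, -0.002]
ft_force: [0.0, 0.7, -0.4]
width: 0.999
```

Run:
```python
from h import *
from cell import bot
now(bot)
w=bot.get_image("wrist");a=w["frame"][:,:,::-1];s=bot.get_image("side")["frame"][160:270,300:400,::-1]
cv2.imwrite("pics/w7.png",np.hstack([cv2.resize(a,(480,300)),cv2.resize(s,(300,300))]))
```

```text
t 9.00 [ 0.6766 -0.1456  0.0222] yaw -1.662 cad [-338.  -149.7] F [ 0.   0.7 -0.4] w 1.00
```

View pics/w7.png

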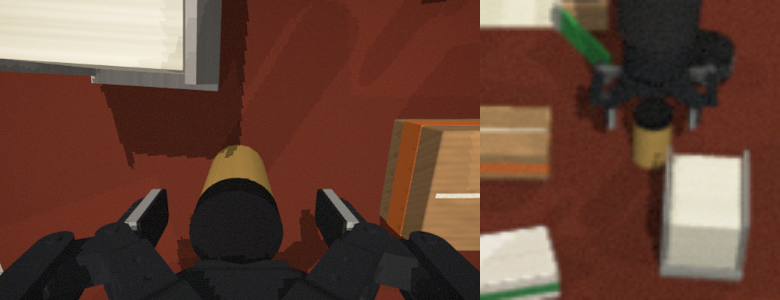

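>>> {"method": "move_arm", "body": {"series": "0.3 0 0 0 0 0 0; 0.3 0 0 0 0 0 0; 0.3 0 0 0 0 0 0; 0.3 0 0 0 0 0 0; 0.3 0 0 0 0 0 0; 0.3 0 0 -0.4 0 0 0; 0.3 0 0 -1.5 0 0 0; 0.3 0 0 -3 0 0 0", "force": 40}}

```text
time: 9.9
ee_pos: [0.6767, -0.1446, 0.0729]
orientation: [-0.675, 0.738, 0.003, -0.002]
ft_force: [0.6, 0.9, -0.6]
width: 0.503
```

Run:
```python
from h import *
from cell import bot
p,R=now(bot)
w=bot.get_image("wrist");a=w["frame"][:,:,::-1];s=bot.get_image("side")["frame"][160:270,300:400,::-1]
cv2.imwrite("pics/w8.png",np.hstack([cv2.resize(a,(480,300)),cv2.resize(s,(300,300))]))
t=c2w(-55,-67)
plan(p,R,[*t,.12],1.485-np.pi,8,.3)
```

```text
t 9.90 [ 0.6767 -0.1446  0.0729] yaw -1.661 cad [-337.  -149.6] F [ 0.6  0.9 -0.6] w 0.50
0.3 -3.52 1.05 -0.58 0.001 0 -0.001; 0.3 -3.52 1.05 -0.58 0.001 0 -0.001; 0.3 -3.52 1.04 -0.58 0.001 0 -0.001; 0.3 -3.52 1.04 -0.58 0.001 0 -0.001; 0.3 -3.52 1.04 -0.58 0.001 0 -0.001; 0.3 -3.53 1.03 -0.59 0.001 0 -0.001; 0.3 -3.53 1.03 -0.59 0.001 0 -0.001; 0.3 -3.53 1.02 -0.59 0.001 0 -0.001
```

View pics/w8.png

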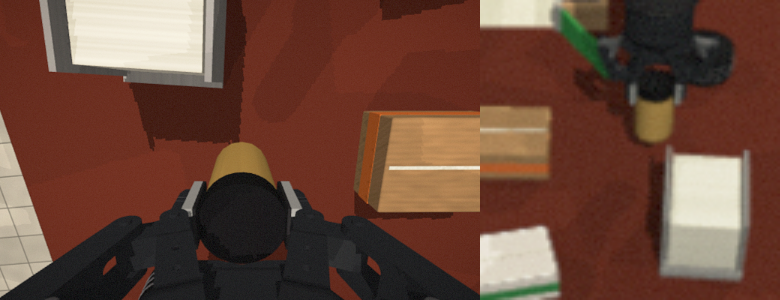

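>>> {"method": "move_arm", "body": {"series": "0.3 -3.0 0.9 -2.5 0 0 0; 0.3 -3.5 1.1 -2.2 0 0 0; 0.3 -3.6 1.1 0 0 0 0; 0.3 -3.6 1.1 0 0 0 0; 0.3 -3.6 1.1 0 0 0 0; 0.3 -3.6 1.0 0 0 0 0; 0.3 -3.6 1.0 0 0 0 0; 0.3 -3.6 1.0 0 0 0 0"}}

```text
time: 10.8
ee_pos: [0.6207, 0.1439, 0.1229]
orientation: [-0.675, 0.738, 0.0, 0.0]
ft_force: [1.3, -0.8, -1.1]
width: 0.505
```

Run:
```python
from h import *
from cell import bot
bot.get_image("side")
w=bot.get_image("wrist");a=w["frame"][:,:,::-1]
p,R=now(bot)
cv2.imwrite("pics/w9.png",a)
t=c2w(-55,-67)
plan(p,R,[*t,.12],1.485-np.pi,1,.3)
```

```text
t 10.90 [0.6203 0.1465 0.1225] yaw -1.656 cad [-51.8 -68.5] F [-0.1  0.3 -1.5] w 0.50
0.3 0.32 0.15 0.25 0.001 0.001 0
```

View pics/w9.png

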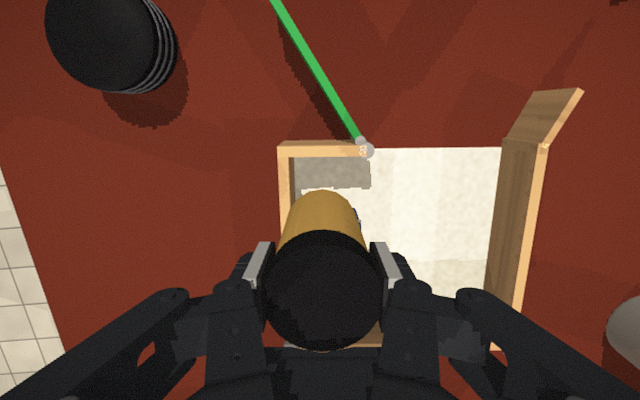

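>>> {"method": "move_arm", "body": {"series": "0.3 0.4 0.15 0 0 0 0; 0.3 0 0 2.5 0 0 0; 0.3 0 0 2.5 0 0 0; 0.3 0 0 2 0 0 0; 0.3 0 0 1.2 0 0 0; 0.3 0 0 0.8 0 0 0; 0.3 0 0 0.5 0 0 0; 0.3 0 0 0.2 0 0 0"}}

```text
time: 11.7
ee_pos: [0.6202, 0.1381, 0.0277]
orientation: [-0.675, 0.738, -0.001, 0.0]
ft_force: [-5.0, -1.5, 9.8]
width: 0.503
```

Run:
```python
from h import *
from cell import bot
p,R=now(bot)
w=bot.get_image("wrist");a=w["frame"][:,:,::-1];s=bot.get_image("side")["frame"][110:190,280:370,::-1]
cv2.imwrite("pics/w10.png",np.hstack([cv2.resize(a,(400,250)),cv2.resize(s,(400,350),interpolation=cv2.INTER_CUBIC)[:250]]))
```

```text
t 11.70 [0.6202 0.1381 0.0277] yaw -1.661 cad [-60.2 -69.1] F [-5.  -1.5  9.8] w 0.50
```

View pics/w10.png

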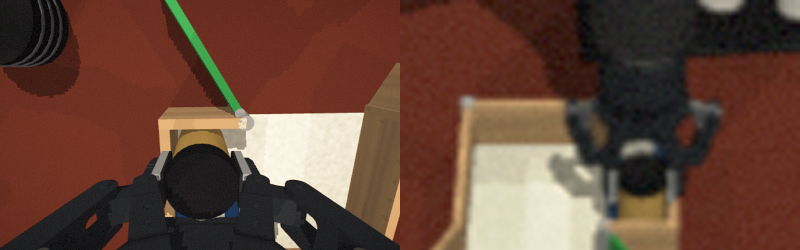

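>>> {"method": "move_arm", "body": {"series": "0.3 0 0 -0.3 0 0 0; 0.3 -0.2 0.2 0 0 0 0; 0.3 -0.2 0.2 0 0 0 0; 0.3 0 0 0 0 0 0; 0.3 0 0 0.2 0 0 0; 0.3 0 0 0.2 0 0 0; 0.3 0 0 0 0 0 0; 0.3 0 0 0 0 0 0"}}

```text
time: 12.6
ee_pos: [0.6162, 0.1432, 0.0276]
orientation: [-0.675, 0.738, -0.0, 0.001]
ft_force: [-6.4, 0.4, 12.7]
width: 0.506
```

Run:
```python
from h import *
from cell import bot
p,R=now(bot); print(bot.state()["ft_torque"])
f=bot.get_image("scene")["frame"][170:270,330:450,::-1];s=bot.get_image("side")["frame"][90:190,260:380,::-1]
cv2.imwrite("pics/w11.png",np.hstack([cv2.resize(x,(400,333),interpolation=cv2.INTER_CUBIC) for x in(f,s)]))
```

```text
t 12.60 [0.6162 0.1432 0.0276] yaw -1.660 cad [-55.4 -64.7] F [-6.4  0.4 12.7] w 0.51
[ 0.25100059  3.0339491  -0.01006627]
```

View pics/w11.png

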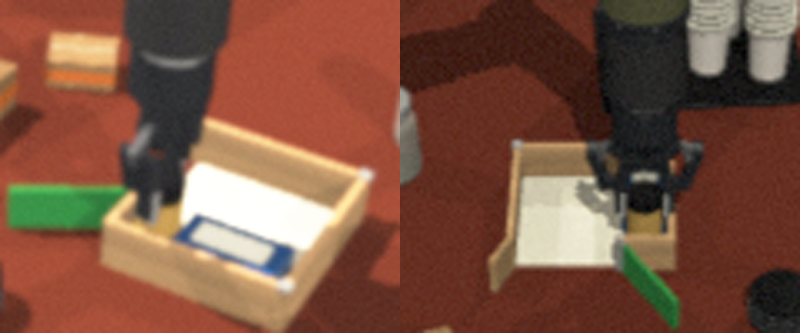

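>>> {"method": "move_arm", "body": {"series": "0.3 0 0 -0.3 0 0 0; 0.3 0 0 0 0 0 0; 0.6 0 0 0 0 0 0; 0.6 0 0 0 0 0 0; 0.66 0 0 0 0 0 0; 0.66 0 0 0 0 0 0; 0.7 0 0 0 0 0 0; 0.7 0 0 0 0 0 0", "force": 20}}

```text
time: 13.5
ee_pos: [0.6159, 0.1429, 0.0275]
orientation: [-0.675, 0.738, 0.0, 0.0]
ft_force: [-0.5, -0.5, 0.5]
width: 0.701
```

Run:
```python
from h import *
from cell import bot
p,R=now(bot); print(bot.state()["ft_torque"])
f=bot.get_image("scene")["frame"][170:270,330:450,::-1];s=bot.get_image("wrist")["frame"][:,:,::-1]
cv2.imwrite("pics/w12.png",np.hstack([cv2.resize(f,(300,250),interpolation=cv2.INTER_CUBIC),cv2.resize(s,(400,250))]))
```

```text
t 13.50 [0.6159 0.1429 0.0275] yaw -1.661 cad [-55.8 -64.4] F [-0.5 -0.5  0.5] w 0.70
[-0.01839219  0.02931777 -0.02146231]
```

View pics/w12.png

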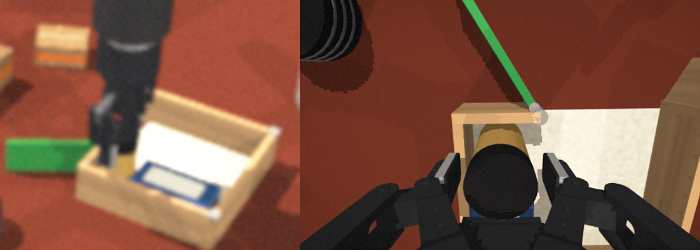

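>>> {"method": "move_arm", "body": {"series": "0.8 0 0 -1.5 0 0 0; 0.8 0 0 -3 0 0 0; 0.8 0 0 -3.5 0 0 0; 0.6 4.3 1.1 0 0 0 0; 0.6 4.6 1.2 0 0 0 0; 0.6 4.6 1.2 0 0 0 0; 0.6 4.6 1.2 0 0 0 0; 0.6 4.6 1.2 0 0 0 0"}}

```text
time: 14.4
ee_pos: [0.5361, -0.0794, 0.1092]
orientation: [-0.675, 0.738, -0.001, 0.001]
ft_force: [1.0, 0.4, 1.2]
width: 0.599
```

Run:
```python
from h import *
from cell import bot
w=bot.get_image("wrist");a=w["frame"][:,:,::-1]
cv2.imwrite("pics/w13.png",a);np.savez("w13.npz",K=w["K"],rvec=w["rvec"],tvec=w["tvec"])
p,R=now(bot)
plan(p,R,[*c2w(-402,26),.11],1.485-np.pi,4,.6)
```

```text
t 14.45 [ 0.5342 -0.0843  0.1097] yaw -1.664 cad [-289.2   -2.5] F [ 0.9 -3.1  0.8] w 0.60
0.6 2.83 0.69 -0.01 -0 -0 -0.002; 0.6 2.82 0.7 -0.01 -0 -0 -0.002; 0.6 2.82 0.7 -0.01 -0 -0 -0.002; 0.6 2.82 0.71 -0.01 -0 -0 -0.002
```

View pics/w13.png

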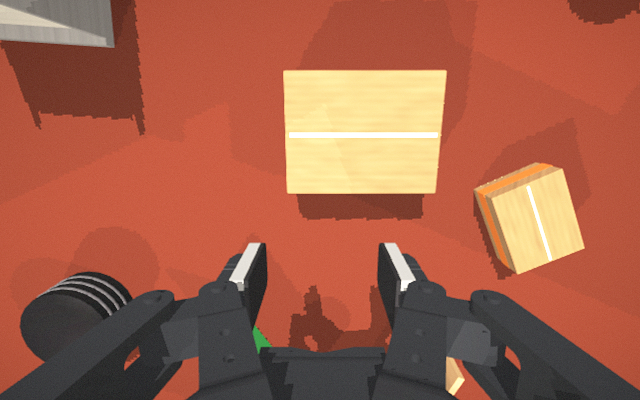

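Run:
```python
from h import *
w=cam(np.load("w13.npz"));b=box(.084,.108,.05)
o=[(w,b[-1,-1,1],(284,71)),(w,b[-1,1,1],(446,71)),(w,b[1,-1,1],(288,193)),(w,b[1,1,1],(436,193))]
p,r=fit(o,[.5,-.12,1.48]);print(p.round(4),r.tolist(),w2c(*p[:2]),p[2]-CAD[2])
```

```text
[ 0.5026 -0.1271  1.4842] [[-0.8, -0.5], [1.8, -1.0], [-0.8, 1.5], [0.3, 1.1]] [-334.52136424   25.34663704] -0.0008105315064090846
```

>>> {"method": "move_arm", "body": {"series": "0.6 4 1 0 0 0 0; 0.6 4 1 0 0 0 0; 0.6 3 0.8 0 0 0 0; 0.6 0 0 3.5 0 0 0; 0.6 0 0 3.5 0 0 0; 0.6 0 0 3 0 0 0; 0.6 0 0 1.8 0 0 0; 0.6 0 0 0.7 0 0 0"}}

```text
time: 15.25
ee_pos: [0.498, -0.1848, -0.0186]
orientation: [-0.675, 0.738, 0.001, -0.001]
ft_force: [0.2, -0.9, 0.0]
width: 0.6
```

Run:
```python
from h import *
from cell import bot
w=bot.get_image("wrist");a=w["frame"][:,:,::-1]
cv2.imwrite("pics/w14.png",np.hstack([cv2.resize(a,(400,250)),cv2.resize(bot.get_image("side")["frame"][180:280,260:400,::-1],(350,250))]))
p,R=now(bot)
```

```text
t 15.35 [ 0.4988 -0.1849 -0.0173] yaw -1.661 cad [-392.5   24.1] F [-0.6 -0.4 -0.1] w 0.60
```

View pics/w14.png

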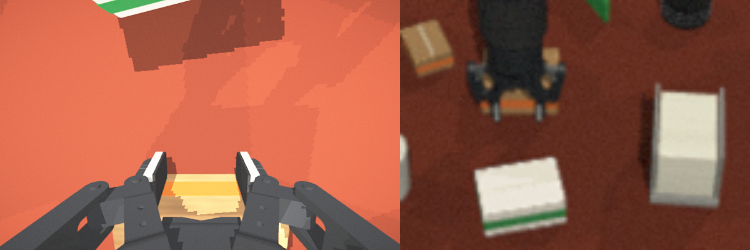

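>>> {"method": "move_arm", "body": {"series": "0.6 -1 0 0 0 0 0; 0.6 -2.5 0.1 0 0 0 0; 0.6 -3 0.15 0 0 0 0; 0.6 -3 0.15 0 0 0 0; 0.6 -3 0.15 0 0 0 0; 0.6 -3 0.15 0 0 0 0; 0.6 -2.5 0.1 0 0 0 0; 0.6 -1.5 0 0 0 0 0"}}

```text
time: 16.15
ee_pos: [0.5093, 0.012, -0.0157]
orientation: [-0.675, 0.738, -0.001, 0.001]
ft_force: [-0.6, -3.3, 2.0]
width: 0.6
```

Run:
```python
from h import *
from cell import bot
w=bot.get_image("wrist");a=w["frame"][:,:,::-1]
cv2.imwrite("pics/w15.png",a)
cv2.imwrite("pics/s15.png",cv2.resize(bot.get_image("side")["frame"][115:235,270:400,::-1],(650,600),interpolation=cv2.INTER_CUBIC))
p,R=now(bot)
```

```text
t 16.25 [ 0.5094  0.012  -0.0161] yaw -1.658 cad [-195.4   30.4] F [-0.1 -0.5  0.1] w 0.60
```

View pics/w15.png

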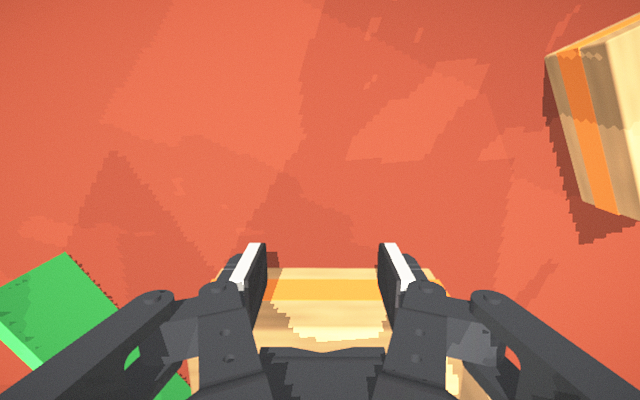

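View pics/s15.png

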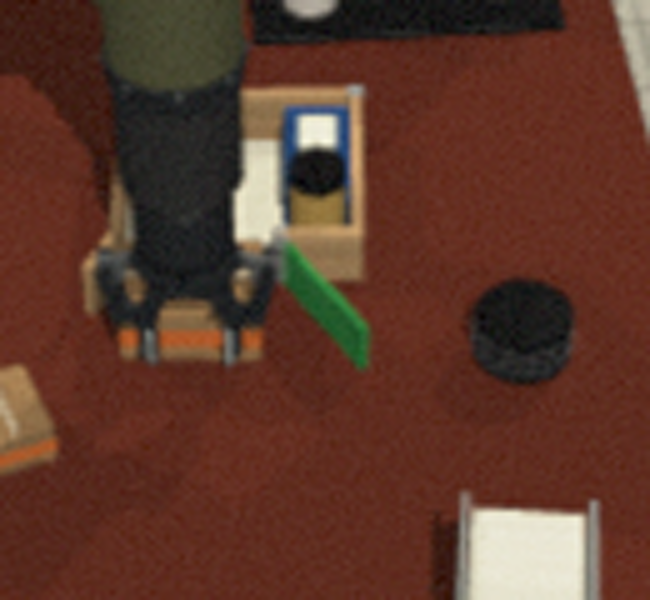

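Run:
```python
from h import *
from cell import bot
d=bot.get_image("wrist");w=cam(d);S=cam(bot.get_image("side"))
for c,uv,z in[(S,(270+119/5-.4,115+357/5-.4),0),(S,(270+262/5-.4,115+360/5-.4),0),(S,(270+119/5-.4,115+330/5-.4),.036),(S,(270+262/5-.4,115+330/5-.4),.036)]:
    print(w2c(*ray(c,uv,z)[:2]).round(1))
cv2.imwrite("pics/w15c.png",cv2.resize(d["frame"][230:310,190:460,::-1],None,fx=2.9,fy=2.9,interpolation=cv2.INTER_CUBIC)); np.savez("w15.npz",K=d["K"],rvec=d["rvec"],tvec=d["tvec"])
```

```text
[-179.4   90. ]
[-181.6  -21.4]
[-185.8   87.4]
[-184.8  -22.1]
```

View pics/w15c.png

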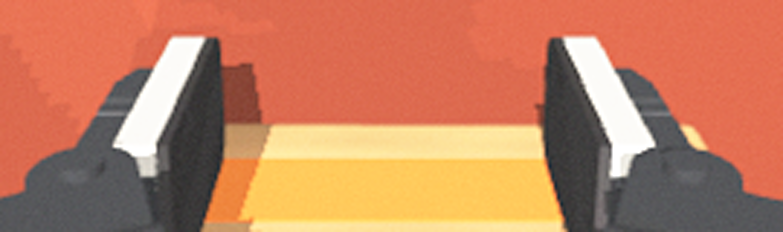

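>>> {"method": "move_arm", "body": {"series": "0.6 -0.8 0 0 0 0 0; 0.6 -1.4 0 0 0 0 0; 0.6 -1.6 0 0 0 0 0; 0.6 -1.6 0 0 0 0 0; 0.6 -1.6 0 0 0 0 0; 0.6 -1.4 0 0 0 0 0; 0.6 -0.8 0 0 0 0 0; 0.6 0 0 0 0 0 0"}}

```text
time: 17.15
ee_pos: [0.5166, 0.1033, -0.0179]
orientation: [-0.675, 0.738, 0.0, 0.0]
ft_force: [0.1, -0.6, -0.6]
width: 0.601
```

Run:
```python
from h import *
from cell import bot
cv2.imwrite("pics/s16.png",np.hstack([cv2.resize(bot.get_image("side")["frame"][115:215,280:380,::-1],(400,400),interpolation=cv2.INTER_CUBIC),cv2.resize(bot.get_image("scene")["frame"][160:280,330:450,::-1],(400,400),interpolation=cv2.INTER_CUBIC)]))
p,R=now(bot)
```

```text
t 17.25 [ 0.5164  0.1023 -0.018 ] yaw -1.660 cad [-104.8   31.2] F [0.5 0.2 0.3] w 0.60
```

View pics/s16.png

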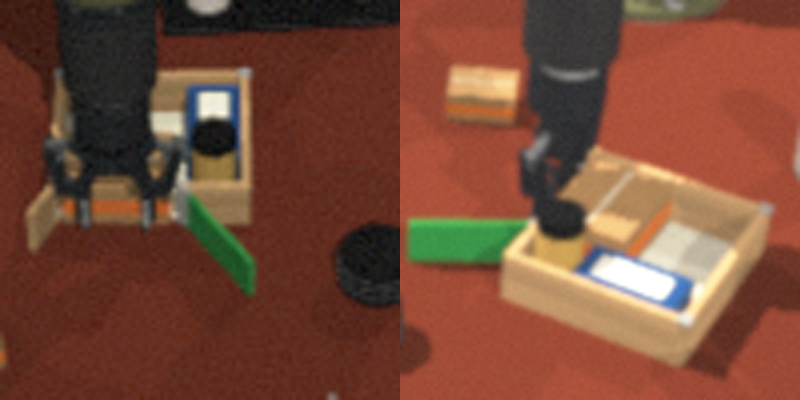

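>>> {"method": "move_arm", "body": {"series": "0.6 -0.6 0 -0.4 0 0 0; 0.6 -1.3 0 0 0 0 0; 0.6 -1.5 0 0 0 0 0; 0.6 -1.5 0 0 0 0 0; 0.6 -1.4 0 0 0 0 0; 0.6 -1.0 0 0 0 0 0; 0.6 -0.6 0 0 0 0 0; 0.6 0 0 0 0 0 0"}}

```text
time: 18.05
ee_pos: [0.5239, 0.1816, -0.0137]
orientation: [-0.675, 0.738, 0.0, 0.0]
ft_force: [-0.4, -1.0, 0.3]
width: 0.597
```

Run:
```python
from h import *
from cell import bot
d=bot.get_image("wrist");cv2.imwrite("pics/w17.png",d["frame"][:,:,::-1])
cv2.imwrite("pics/s17.png",np.hstack([cv2.resize(bot.get_image("side")["frame"][115:215,280:380,::-1],(400,400),interpolation=cv2.INTER_CUBIC),cv2.resize(bot.get_image("scene")["frame"][160:280,330:450,::-1],(400,400),interpolation=cv2.INTER_CUBIC)]))
p,R=now(bot)
```

```text
t 18.20 [ 0.5237  0.1806 -0.0138] yaw -1.661 cad [-26.2  30.7] F [-0.6 -0.  -0.5] w 0.60
```

View pics/s17.png

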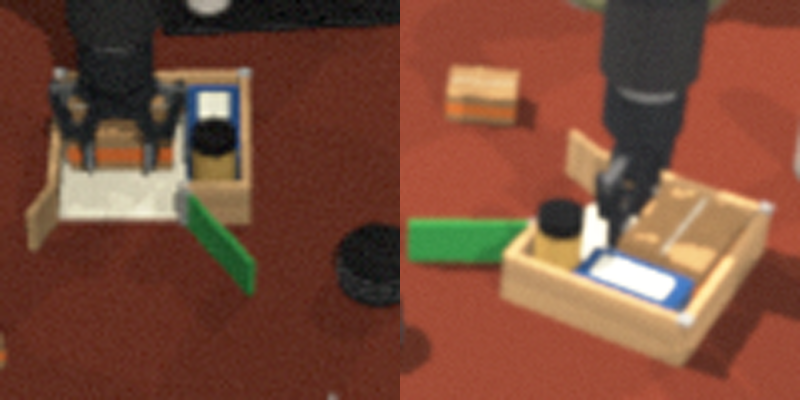

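View pics/w17.png

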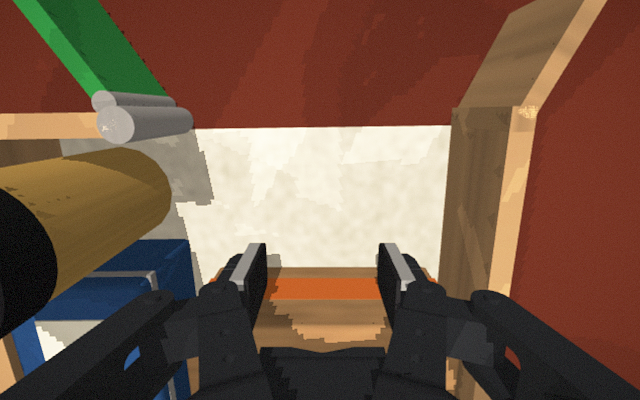

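>>> {"method": "move_arm", "body": {"series": "0.6 -0.3 0 0 0 0 0; 0.6 -0.3 0 0 0 0 0; 0.6 -0.3 0 0 0 0 0; 0.6 -0.2 0 0 0 0 0; 0.6 -0.2 0 0 0 0 0; 0.6 0 0 0 0 0 0; 0.6 0 0 0 0 0 0; 0.6 0 0 0 0 0 0"}}

```text
time: 19.0
ee_pos: [0.5248, 0.19, -0.0136]
orientation: [-0.674, 0.738, -0.002, -0.002]
ft_force: [0.9, -13.1, 1.8]
width: 0.598
```

>>> {"method": "move_arm", "body": {"series": "0.6 1 0 0 0 0 0; 0.6 1 0 -2 0 0 0; 0.6 0 0 -4.5 0 0 0; 0.6 0 0 -4.5 0 0 0; 0.6 4.8 0 -1 0 0 0; 0.6 4.8 0 -0.5 0 0 0; 0.6 4.8 0 0 0 0 0; 0.6 4.8 0 0 0 0 0"}}

```text
time: 19.8
ee_pos: [0.5059, -0.0188, 0.1122]
orientation: [-0.675, 0.738, -0.0, 0.002]
ft_force: [1.0, 0.4, 0.3]
width: 0.605
```

>>> {"method": "move_arm", "body": {"series": "0.6 4.8 0 0 0 0 0; 0.6 4.8 0 0 0 0 0; 0.6 4.8 0 0 0 0 0; 0.6 4.8 0 0 0 0 0; 0.6 4.8 0 0 0 0 0; 0.6 3 0 0 0 0 0; 0.6 1 0 0 0 0 0; 0.6 0 0 0 0 0 0"}}

```text
time: 20.6
ee_pos: [0.4807, -0.2975, 0.1112]
orientation: [-0.674, 0.739, 0.0, 0.0]
ft_force: [0.4, 0.5, 0.0]
width: 0.6
```

Run:
```python
from h import *
from cell import bot
d=bot.get_image("wrist");cv2.imwrite("pics/w18.png",d["frame"][:,:,::-1]);np.savez("w18.npz",K=d["K"],rvec=d["rvec"],tvec=d["tvec"])
p,R=now(bot)
cv2.imwrite("pics/s18.png",np.hstack([cv2.resize(bot.get_image("side")["frame"][115:215,280:380,::-1],(400,400),interpolation=cv2.INTER_CUBIC),cv2.resize(bot.get_image("scene")["frame"][160:280,330:450,::-1],(400,400),interpolation=cv2.INTER_CUBIC)]))
```

```text
t 20.65 [ 0.4809 -0.2965  0.1113] yaw -1.662 cad [-505.1   32.4] F [-0.5  1.   0.2] w 0.60
```

View pics/w18.png

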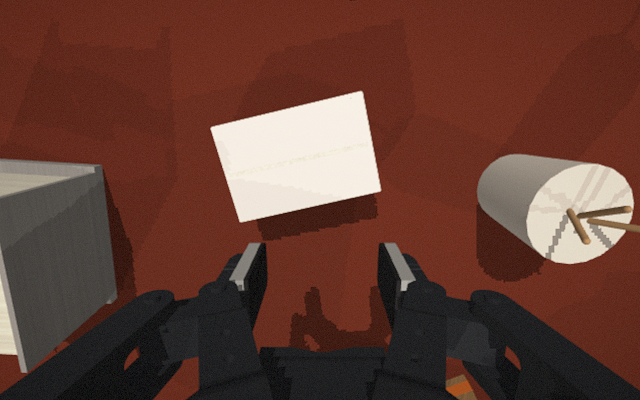

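View pics/s18.png

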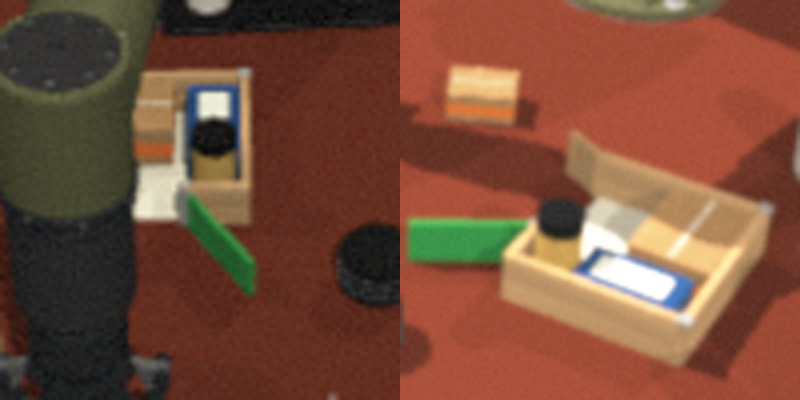

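Run:
```python
from h import *
from cell import bot
w=cam(np.load("w18.npz"));b=box(.072,.108,.05)
o=[(w,b[-1,-1,1],(211,128)),(w,b[-1,1,1],(362,92)),(w,b[1,1,1],(381,190)),(w,b[1,-1,1],(240,222))]
p,r=fit(o,[.5,-.33,1.65]);print(p.round(4),r.tolist(),w2c(*p[:2]),p[2]-CAD[2])
F=cam(bot.get_image("scene"));S=cam(bot.get_image("side"))
a=cv2.imread("pics/side0.png")
print("large corner top",[w2c(*ray(S,(240+u/3.3,185+v/3.3),.075)[:2]).round() for u,v in((180,360),(52,460),(263,443))])
p,R=now(bot);plan(p,R,[*c2w(-618,22),.111],1.485-np.pi,3,.6)
```

```text
[ 0.4942 -0.3317  1.708 ] [[-1.6, -0.4], [0.5, -1.8], [0.8, 1.5], [-0.2, 1.4]] [-539.03540499   16.18571168] 0.22302538519015713
large corner top [array([-708.,   46.]), array([-809.,  151.]), array([-790.,  -31.])]
t 20.85 [ 0.4813 -0.2955  0.1117] yaw -1.659 cad [-504.1   32.1] F [0.6 0.1 0.2] w 0.60
0.6 3.79 -0.35 0.02 -0 0 -0.001; 0.6 3.8 -0.34 0.02 -0 0 -0.001; 0.6 3.8 -0.34 0.02 -0 0 -0.001
```

Run:
```python
from h import *
from cell import bot
p,R=now(bot);Y=1.485-np.pi
p,R=plan(p,R,[*c2w(-595,4),.111],Y+.223,3,.6)
p,R=plan(p,R,[*c2w(-595,4),-.014],Y+.223,5,.6)
print()
p,R=plan(p,R,[*c2w(-516.5,21.6),-.014],Y+.223,8,.6)
for i in range(1,5):
    p,R=plan(p,R,[*c2w(-516.5+25*i,21.6+sum(25*np.sin(.223*(1-(k-.5)/4)) for k in range(1,i+1))),-.014],Y+.223*(1-i/4),1,.6)
```

```text
t 20.85 [ 0.4813 -0.2955  0.1117] yaw -1.659 cad [-504.1   32.1] F [0.6 0.1 0.2] w 0.60
0.6 3.03 -0.94 0.02 -0 0 -0.075; 0.6 3.09 -0.71 0.02 -0 0 -0.075; 0.6 3.13 -0.48 0.02 -0 0 -0.075
0.6 0 -0 2.5 -0 0 -0; 0.6 0 -0 2.5 -0 0 -0; 0.6 0 -0 2.5 -0 0 -0; 0.6 0 -0 2.5 -0 0 -0; 0.6 0 -0 2.5 -0 0 -0

0.6 -1.01 -0 0 -0 0 -0; 0.6 -1.01 -0 0 -0 0 -0; 0.6 -1.01 -0 0 -0 0 -0; 0.6 -1.01 -0 0 -0 0 -0; 0.6 -1.01 -0 0 -0 0 -0; 0.6 -1.01 -0 0 -0 0 -0; 0.6 -1.01 -0 0 -0 0 -0; 0.6 -1.01 -0 0 -0 0 -0
0.6 -2.51 -0.1 0.01 -0.001 0 0.055
0.6 -2.52 -0.07 0 0 0 0.056
0.6 -2.51 -0.07 0 0 0 0.056
0.6 -2.5 -0.07 0 0 0 0.056
```

>>> {"method": "move_arm", "body": {"series": "0.6 3.0 -0.9 0 0 0 -0.075; 0.6 3.1 -0.7 0 0 0 -0.075; 0.6 3.1 -0.5 0 0 0 -0.075; 0.6 0 0 3.2 0 0 0; 0.6 0 0 3.2 0 0 0; 0.6 0 0 3 0 0 0; 0.6 0 0 2 0 0 0; 0.6 0 0 1.1 0 0 0"}}

```text
time: 21.65
ee_pos: [0.4999, -0.3876, -0.0158]
orientation: [0.754, -0.657, -0.001, 0.0]
ft_force: [-0.1, -0.2, 0.1]
width: 0.6
```

Run:
```python
from h import *
from cell import bot
d=bot.get_image("wrist");cv2.imwrite("pics/w19.png",d["frame"][:,:,::-1])
p,R=now(bot)
```

```text
t 21.70 [ 0.4995 -0.3875 -0.0167] yaw -1.435 cad [-594.2    6.1] F [-0.3  1.  -1.4] w 0.60
```

View pics/w19.png

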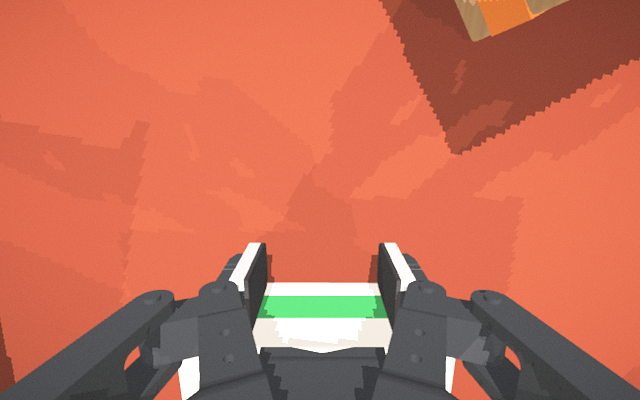

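Pusher sits square behind the green-banded pack (its back edge level at v≈283). Now push along the pack's own axis, then bend into the caddy's direction.

>>> {"method": "move_arm", "body": {"series": "0.6 -0.6 0 0 0 0 0; 0.6 -1.4 0 0 0 0 0; 0.6 -2 0 0 0 0 0; 0.6 -2.2 0 0 0 0 0; 0.6 -2.4 -0.1 0 0 0 0.055; 0.6 -2.4 -0.1 0 0 0 0.055; 0.6 -2.2 -0.1 0 0 0 0.055; 0.6 -2.0 0 0 0 0 0.055"}}

```text
time: 22.5
ee_pos: [0.4906, -0.2363, -0.0117]
orientation: [-0.676, 0.737, -0.001, 0.001]
ft_force: [-0.4, -1.5, -0.0]
width: 0.602
```

Run:
```python
from h import *
from cell import bot
d=bot.get_image("side");S=cam(d);cv2.imwrite("pics/s20.png",cv2.resize(d["frame"][150:270,250:400,::-1],None,fx=5,fy=5,interpolation=cv2.INTER_CUBIC))
p,R=now(bot)
d=bot.get_image("wrist");cv2.imwrite("pics/w20.png",d["frame"][220:400,150:500,::-1])
```

```text
t 22.55 [ 0.4909 -0.2343 -0.0117] yaw -1.659 cad [-442.3   27.8] F [ 1.3  1.  -1.1] w 0.60
```

View pics/s20.png

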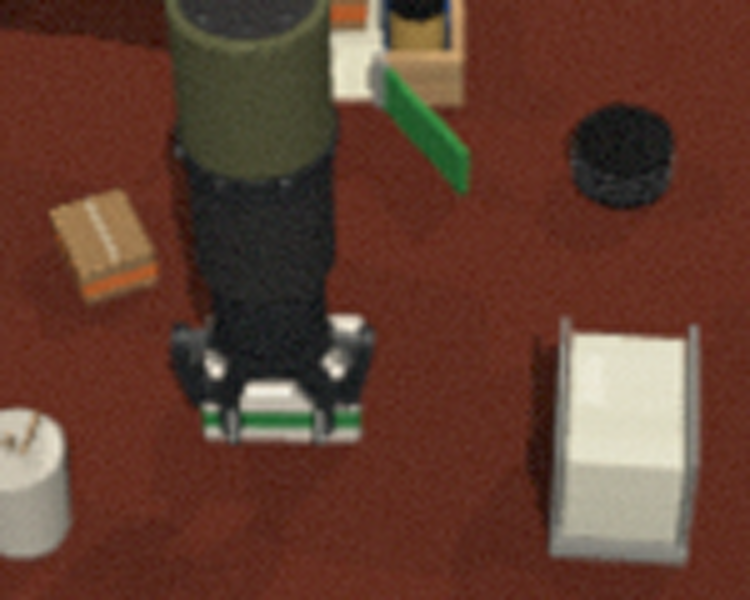

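View pics/w20.png

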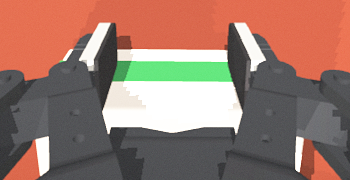

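Run:
```python
from h import *
from cell import bot
S=cam(bot.get_image("side"))
for u,v in((203,438),(359,441)): print(w2c(*ray(S,(250+u/5-.4,150+v/5-.4),0)[:2]).round(1))
now(bot)
```

```text
[-432.3   84.3]
[-433.5  -25.7]
t 22.65 [ 0.491  -0.2365 -0.0118] yaw -1.653 cad [-444.5   27.5] F [ 0.2 -0.3  0.4] w 0.60
```

>>> {"method": "move_arm", "body": {"series": "0.6 -1 0 0 0 0 0; 0.6 -2.5 0.05 0 0 0 0; 0.6 -3.2 0.1 0 0 0 0; 0.6 -3.2 0.1 0 0 0 0; 0.6 -3.2 0.1 0 0 0 0; 0.6 -3.2 0.05 0 0 0 0; 0.6 -3.2 0.05 0 0 0 0; 0.6 -2.0 0 0 0 0 0"}}

```text
time: 23.45
ee_pos: [0.504, -0.0217, -0.0128]
orientation: [-0.677, 0.736, -0.0, 0.0]
ft_force: [-0.6, -2.9, 0.3]
width: 0.603
```

Run:
```python
from h import *
from cell import bot
d=bot.get_image("side");S=cam(d);cv2.imwrite("pics/s21.png",cv2.resize(d["frame"][115:225,270:400,::-1],None,fx=5,fy=5,interpolation=cv2.INTER_CUBIC))
p,R=now(bot)
```

```text
t 23.50 [ 0.5044 -0.02   -0.0128] yaw -1.654 cad [-227.7   32.7] F [ 0.4  1.8 -0. ] w 0.60
```

View pics/s21.png

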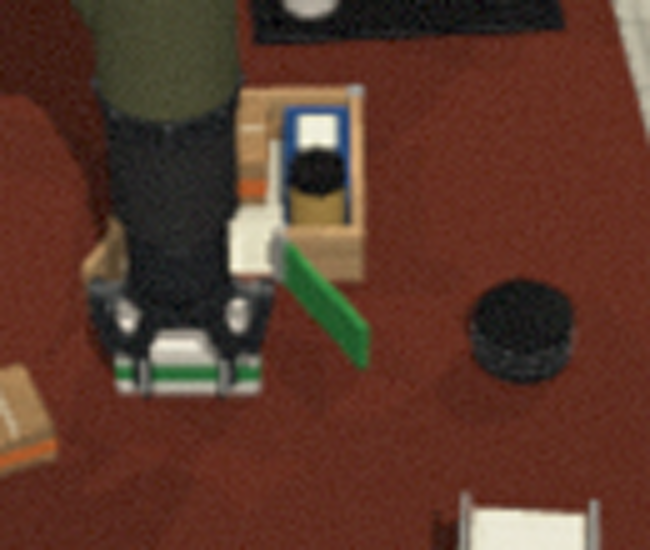

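Run:
```python
from h import *
from cell import bot
S=cam(bot.get_image("side"))
for u,v in((116,391),(261,393)): print(w2c(*ray(S,(270+u/5-.4,115+v/5-.4),0)[:2]).round(1))
now(bot)
```

```text
[-216.    89.8]
[-217.   -21.6]
t 23.55 [ 0.5042 -0.0213 -0.013 ] yaw -1.653 cad [-229.    32.8] F [0.1 0.3 1. ] w 0.60
```

>>> {"method": "move_arm", "body": {"series": "0.6 -1 0 0 0 0 0; 0.6 -2 0 0 0 0 0.004; 0.6 -2.2 0 0 0 0 0; 0.6 -2.2 0 0 0 0 0; 0.6 -2 0 0 0 0 0; 0.6 -1.6 0 0 0 0 0; 0.6 -1 0 0 0 0 0; 0.6 -0.5 0 0 0 0 0"}}

```text
time: 24.35
ee_pos: [0.5149, 0.1016, -0.0134]
orientation: [-0.675, 0.738, -0.0, -0.0]
ft_force: [-1.1, -2.5, 1.3]
width: 0.602
```

Run:
```python
from h import *
from cell import bot
p,R=now(bot)
d=bot.get_image("wrist");cv2.imwrite("pics/w22.png",d["frame"][:,:,::-1])
cv2.imwrite("pics/s22.png",np.hstack([cv2.resize(bot.get_image("side")["frame"][115:215,280:380,::-1],(400,400),interpolation=cv2.INTER_CUBIC),cv2.resize(bot.get_image("scene")["frame"][160:280,330:450,::-1],(400,400),interpolation=cv2.INTER_CUBIC)]))
```

```text
t 24.35 [ 0.5149  0.1016 -0.0134] yaw -1.660 cad [-105.6   32.7] F [-1.1 -2.5  1.3] w 0.60
```

View pics/s22.png

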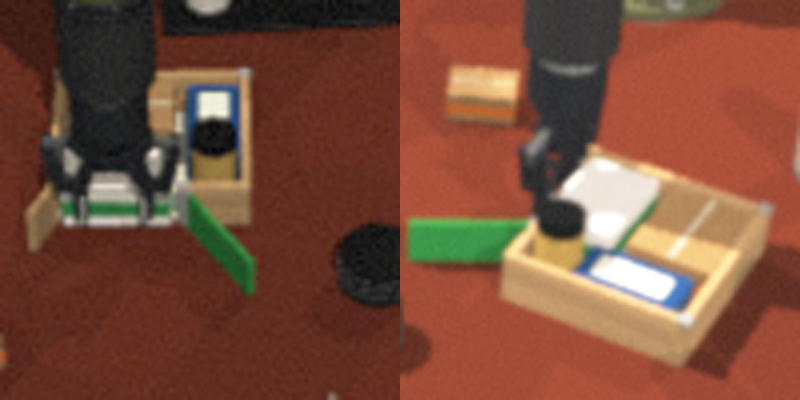

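View pics/w22.png

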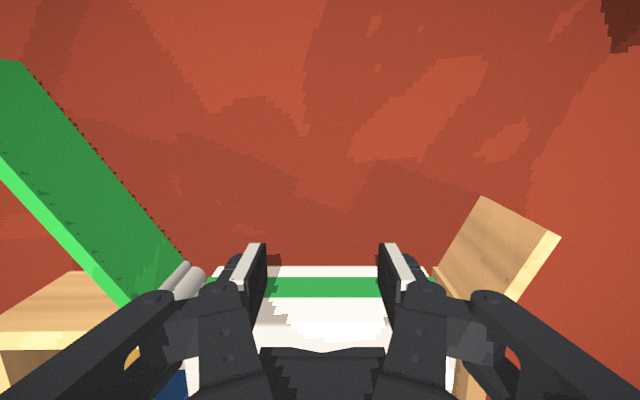

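>>> {"method": "move_arm", "body": {"series": "0.6 -0.5 0 0 0 0 0; 0.6 -0.4 0 0 0 0 0; 0.6 -0.3 0 0 0 0 0; 0.6 -0.3 0 0 0 0 0; 0.6 -0.2 0 0 0 0 0; 0.6 -0.2 0 0 0 0 0; 0.6 0 0 0 0 0 0; 0.6 0 0 0 0 0 0"}}

```text
time: 25.3
ee_pos: [0.5162, 0.1186, -0.0136]
orientation: [-0.675, 0.738, -0.001, -0.001]
ft_force: [-0.1, -7.5, -0.8]
width: 0.601
```

>>> {"method": "move_arm", "body": {"series": "0.6 0.8 0 0 0 0 0; 0.6 1.5 0 0 0 0 0; 0.5 0 0 -4 0 0 0; 0 0.5 0 -4.2 0 0 0; 0 1 -3.5 0 0 0 0; 0 1 -3.6 0 0 0 0; 0 1 -3.6 0 0 0 0; 0 0.4 -3 0 0 0 0"}}

```text
time: 26.1
ee_pos: [0.6489, 0.0446, 0.0687]
orientation: [-0.675, 0.738, 0.0, 0.0]
ft_force: [-0.5, 1.1, 0.1]
width: 0.0
```

Run:
```python
from h import *
from cell import bot
d=bot.get_image("wrist");cv2.imwrite("pics/w23.png",d["frame"][:,:,::-1])
cv2.imwrite("pics/s23.png",np.hstack([cv2.resize(bot.get_image("side")["frame"][115:215,280:380,::-1],(400,400),interpolation=cv2.INTER_CUBIC),cv2.resize(bot.get_image("scene")["frame"][160:280,330:450,::-1],(400,400),interpolation=cv2.INTER_CUBIC)]))
p,R=now(bot)
```

```text
t 26.25 [0.6479 0.0449 0.0671] yaw -1.662 cad [-150.7 -104.7] F [-1.5  0.   0.9] w 0.00
```

View pics/s23.png

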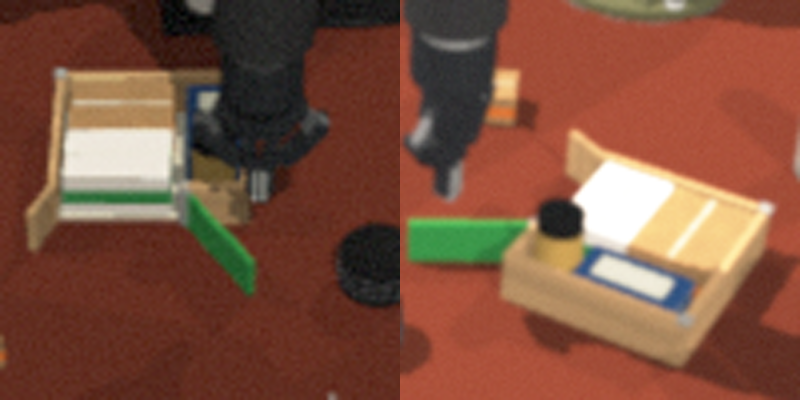

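View pics/w23.png

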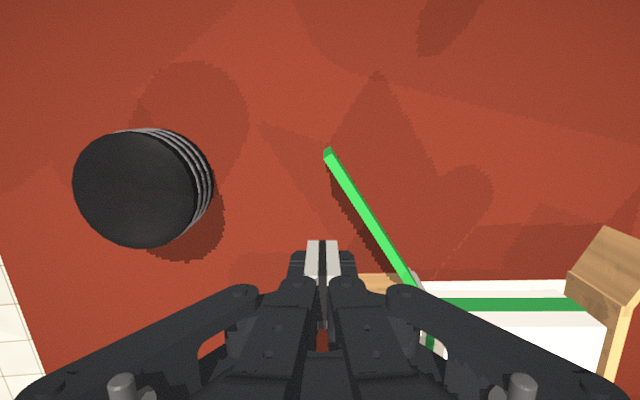

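>>> {"method": "move_arm", "body": {"series": "0 -0.4 -0.7 0 0 0 0; 0 0 0 1 0 0 0; 0 0 0 2 0 0 0; 0 0 0 2 0 0 0; 0 0 0 1.5 0 0 0; 0 0 0 1 0 0 0; 0 0 0 0.5 0 0 0; 0 0 0 0 0 0 0"}}

```text
time: 27.05
ee_pos: [0.6545, 0.0497, -0.0119]
orientation: [-0.675, 0.738, 0.0, -0.0]
ft_force: [0.4, -0.2, -0.5]
width: -0.003
```

Run:
```python
from h import *
from cell import bot
p,R=now(bot)
for q in np.arange(2.0,-.01,-.125):
    r=95; off=3+11*abs(np.cos(q))+14.5*abs(np.sin(q))
    x=-86-r*np.sin(q)-off*np.cos(q); y=-34+r*np.cos(q)-off*np.sin(q)
    print("q %.3f (%.0f,%.0f)"%(q,x,y),end=" "); p,R=plan(p,R,[*c2w(x,y),-.013],1.485-np.pi,1,0)
```

```text
t 27.05 [ 0.6545  0.0497 -0.0119] yaw -1.660 cad [-145.3 -110.8] F [ 0.4 -0.2 -0.5] w -0.00
q 2.000 (-164,-92) 0 1.85 1.83 0.11 0.001 -0 -0.003
q 1.875 (-171,-82) 0 0.68 1.08 0 -0 -0 0
q 1.750 (-176,-70) 0 0.55 1.18 0 -0 -0 0
q 1.625 (-180,-57) 0 0.38 1.27 0 -0 -0 0
q 1.500 (-182,-45) 0 0.22 1.17 0 -0 -0 0
q 1.375 (-183,-35) 0 0.09 1.09 0 -0 -0 0
q 1.250 (-183,-23) 0 -0.04 1.13 0 -0 -0 0
q 1.125 (-181,-12) 0 -0.19 1.14 0 -0 -0 0
q 1.000 (-177,-0) 0 -0.33 1.14 0 -0 -0 0
q 0.875 (-172,11) 0 -0.49 1.11 -0 -0 -0 0
q 0.750 (-166,21) 0 -0.64 1.06 -0 -0 -0 0
q 0.625 (-158,31) 0 -0.79 0.99 -0 -0 -0 0
q 0.500 (-149,40) 0 -0.94 0.88 -0 -0 -0 0
q 0.375 (-138,48) 0 -1.07 0.77 -0 -0 -0 0
q 0.250 (-126,54) 0 -1.18 0.61 -0 -0 -0 0
q 0.125 (-113,58) 0 -1.28 0.46 -0 -0 -0 0
q 0.000 (-100,61) 0 -1.35 0.27 -0 -0 -0 0
```

>>> {"method": "move_arm", "body": {"series": "0 0.9 0.9 0 0 0 0; 0 0.9 0.9 0 0 0 0; 0 0.7 1.1 0 0 0 0; 0 0.6 1.2 0 0 0 0; 0 0.4 1.3 0 0 0 0; 0 0.2 1.2 0 0 0 0; 0 0.1 1.1 0 0 0 0; 0 0 1.1 0 0 0 0"}}

```text
time: 27.85
ee_pos: [0.5635, 0.0194, -0.0105]
orientation: [-0.675, 0.738, -0.0, 0.001]
ft_force: [0.6, 0.2, 0.1]
width: -0.004
```

Run:
```python
from h import *
from cell import bot
d=bot.get_image("wrist");cv2.imwrite("pics/w24.png",d["frame"][:,:,::-1])
p,R=now(bot)
```

```text
t 27.90 [ 0.5623  0.0197 -0.0107] yaw -1.660 cad [-183.2  -21.5] F [ 1.2 -0.2 -0.7] w 0.00
```

View pics/w24.png

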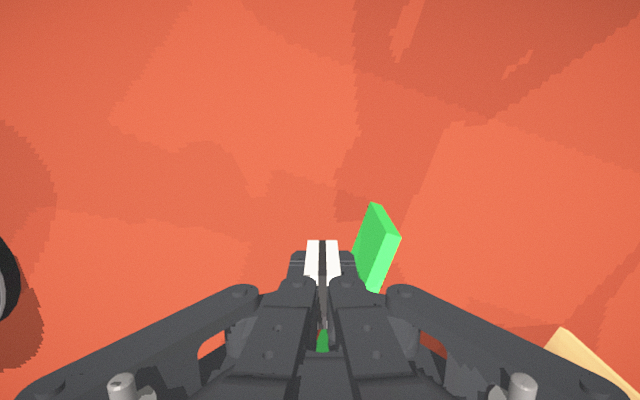

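Gate follows (free end at 375,205). Continuing the arc.

>>> {"method": "move_arm", "body": {"series": "0 -0.2 1.1 0 0 0 0; 0 -0.3 1.1 0 0 0 0; 0 -0.5 1.1 0 0 0 0; 0 -0.6 1.1 0 0 0 0; 0 -0.8 1.0 0 0 0 0; 0 -0.9 0.9 0 0 0 0; 0 -1.1 0.8 0 0 0 0; 0 -1.2 0.6 0 0 0 0"}}

```text
time: 28.7
ee_pos: [0.4914, 0.0834, -0.0114]
orientation: [-0.675, 0.738, 0.0, 0.0]
ft_force: [0.6, -0.7, -0.5]
width: 0.001
```

>>> {"method": "move_arm", "body": {"series": "0 -0.9 0.4 0 0 0 0; 0 -0.7 0.2 0 0 0 0; 0 -0.4 0 0 0 0 0; 0 -0.3 0 0 0 0 0; 0 0 0 0 0 0 0; 0 0 0 0 0 0 0; 0 0 0 0 0 0 0; 0 0 0 0 0 0 0"}}

```text
time: 29.5
ee_pos: [0.4881, 0.1055, -0.0115]
orientation: [-0.675, 0.738, 0.0, 0.0]
ft_force: [-0.4, 0.2, 0.9]
width: -0.001
```

Run:
```python
from h import *
from cell import bot
d=bot.get_image("wrist")
cv2.imwrite("pics/w25.png",np.hstack([cv2.resize(d["frame"][:,:,::-1],(400,250)),cv2.resize(bot.get_image("side")["frame"][125:205,280:380,::-1],(400,320),interpolation=cv2.INTER_CUBIC)[:250]]))
p,R=now(bot)
```

```text
t 29.60 [ 0.4881  0.1056 -0.0115] yaw -1.660 cad [-103.9   59.8] F [0.7 0.  0.4] w 0.00
```

View pics/w25.png

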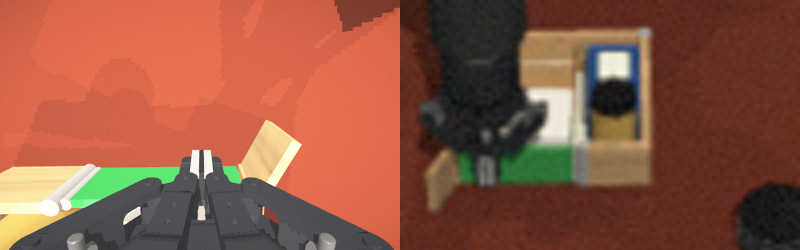

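>>> {"method": "move_arm", "body": {"series": "0 -0.2 0 0 0 0 0; 0 -0.2 0 0 0 0 0; 0 -0.2 0 0 0 0 0; 0 -0.1 0 0 0 0 0; 0 0 0 0 0 0 0; 0 0 0 0 0 0 0; 0 0 0 0 0 0 0; 0 0 0 0 0 0 0"}}

```text
time: 30.4
ee_pos: [0.4878, 0.1064, -0.0114]
orientation: [-0.674, 0.739, -0.003, -0.005]
ft_force: [1.7, -22.2, 4.2]
width: 0.001
```

>>> {"method": "move_arm", "body": {"series": "0 1 0 0 0 0 0; 0 2 0 0 0 0 0; 0 2 0 -3 0 0 0; 0 2 0 -4.5 0 0 0; 0 2 0 -4.5 0 0 0; 0 2 0 -4.5 0 0 0; 0 1 0 -3 0 0 0; 0 0 0 0 0 0 0"}}

```text
time: 31.2
ee_pos: [0.4801, -0.0076, 0.1893]
orientation: [-0.674, 0.738, -0.002, 0.004]
ft_force: [0.5, -0.2, -0.5]
width: 0.002
```

Run:
```python
from h import *
from cell import bot
d=bot.get_image("wrist");cv2.imwrite("pics/w26.png",d["frame"][:,:,::-1]);np.savez("w26.npz",K=d["K"],rvec=d["rvec"],tvec=d["tvec"])
p,R=now(bot)
d=bot.get_image("scene");cv2.imwrite("pics/f26.png",cv2.resize(d["frame"][190:290,330:460,::-1],None,fx=6,fy=6,interpolation=cv2.INTER_CUBIC))
```

```text
t 31.25 [ 0.4791 -0.0069  0.1861] yaw -1.661 cad [-216.8   59.1] F [ 0.4 -0.5 -1.1] w -0.00
```

View pics/w26.png

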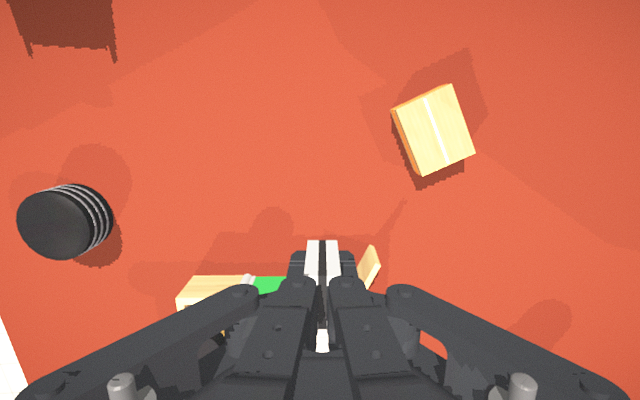

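View pics/f26.png

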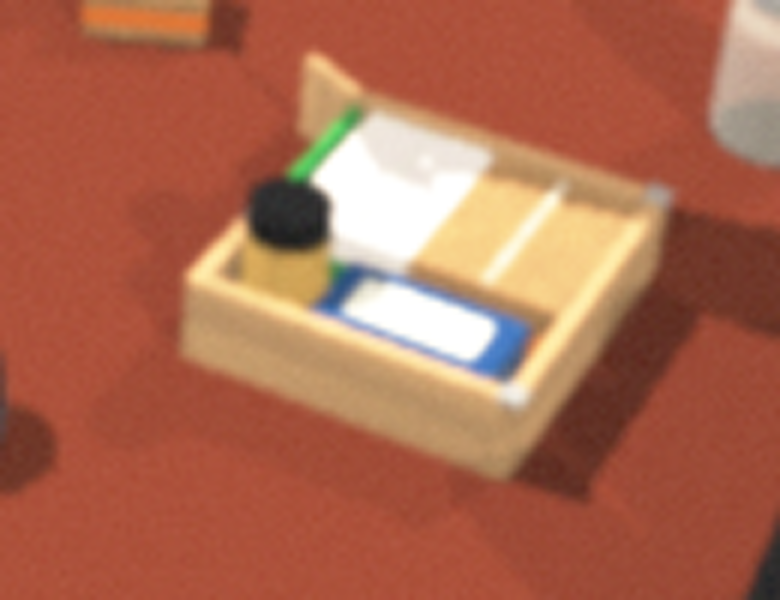

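>>> {"method": "move_arm", "body": {"series": "0 -3 0 -1.5 0 0 0; 0 -3 0 -1.5 0 0 0; 0 -3 0 -1.5 0 0 0; 0 -3 0 -1.5 0 0 0; 0 -2 0 0 0 0 0; 0 0 0 0 0 0 0; 0 0 0 0 0 0 0; 0 0 0 0 0 0 0"}}

```text
time: 32.1
ee_pos: [0.4901, 0.1321, 0.2426]
orientation: [-0.675, 0.738, 0.0, -0.001]
ft_force: [-0.5, 0.5, 0.2]
width: 0.002
```

Run:
```python
from h import *
from cell import bot
d=bot.get_image("wrist");np.savez("w27.npz",K=d["K"],rvec=d["rvec"],tvec=d["tvec"])
cv2.imwrite("pics/w27.png",cv2.resize(d["frame"][100:300,180:440,::-1],None,fx=3,fy=3,interpolation=cv2.INTER_CUBIC))
p,R=now(bot)
w=cam(d)
for q in(0,.03,.06,.1):
    print(q,[((proj(w,W(CAD,[[(-86-r*np.sin(q))/1e3,(-34+r*np.cos(q))/1e3,.046]]))[0]-[180,100])*3).round(0).tolist() for r in(8,124)])
print([((proj(w,W(CAD,[[-.082,y,.05]]))[0]-[180,100])*3).round(0).tolist() for y in(-.092,-.034,.092)])
```

```text
t 32.15 [0.4902 0.132  0.2429] yaw -1.660 cad [-77.4  59.9] F [0.2 0.1 0.3] w -0.00
0 [[195.0, 194.0], [503.0, 193.0]]
0.03 [[195.0, 193.0], [503.0, 183.0]]
0.06 [[194.0, 192.0], [503.0, 173.0]]
0.1 [[194.0, 192.0], [502.0, 160.0]]
[[16.0, 207.0], [171.0, 206.0], [509.0, 205.0]]
```

View pics/w27.png

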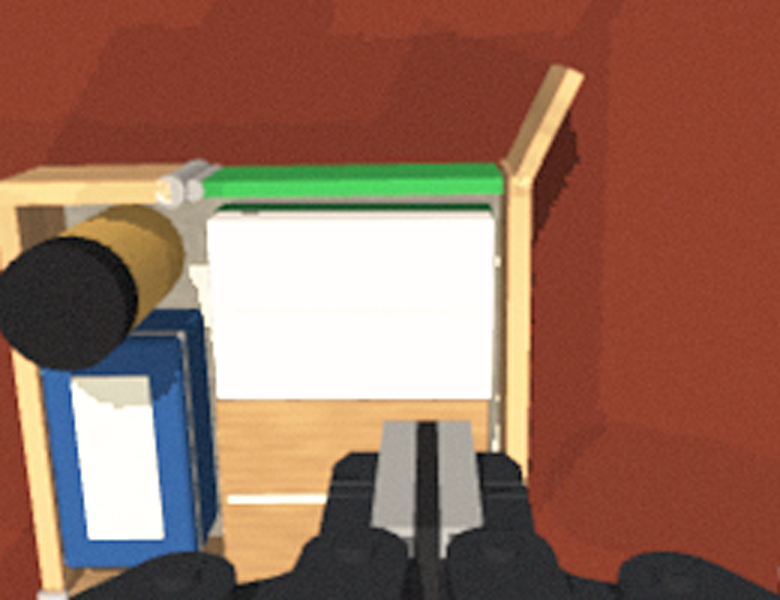

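Run:
```python
from h import *
w=cam(np.load("w27.npz"));c=lambda u,v:((u+.5)/3-.5+180,(v+.5)/3-.5+100)
print("round",w2c(*ray(w,c(67,303),.09)[:2]))
b=box(.1,.056,.048);p,r=fit([(w,b[-1,1,1],c(184,333)),(w,b[1,1,1],c(199,566)),(w,b[1,-1,1],c(66,568)),(w,b[-1,1,0],c(201,309))],[.62,.22,1.48]);print("blue",w2c(*p[:2]),p[2]-CAD[2],r.tolist())
b=box(.072,.108,.05);p,r=fit([(w,b[-1,-1,1],c(207,212)),(w,b[-1,1,1],c(493,211)),(w,b[1,1,1],c(490,399)),(w,b[1,-1,1],c(217,399))],[.5,.15,1.48]);print("small",w2c(*p[:2]),p[2]-CAD[2],r.tolist())
```

```text
round [-55.97617516 -61.88250487]
blue [ 19.25669097 -62.49585197] 0.011996933806940335 [[-1.3, 1.0], [0.3, 0.1], [-0.3, 0.0], [1.9, -1.9]]
small [-42.96387462  31.97380968] -0.0030731205785423654 [[-0.6, 0.9], [0.5, 1.2], [0.4, -1.2], [-0.3, -1.1]]
```

```bash
python3 -c "
from cell import bot
print(bot.hand_in())"
```

```text
the job is handed in; nothing more can be done
None
```

I finished the job and handed it in at about 32 s of the 72 s allowed. No verdict was reported.

**What I did**
- Pushed the blue tin against the y = -92 mm wall.
- Lifted the round tin into the nook behind the short front wall.
- Slid the middle-sized orange-banded pack, then the green-banded pack, in along the counter without lifting either.
- Swung the gate shut until it met its stop at about 22 N.

**Last checks**, in the caddy's frame, from the final wrist picture:

| Item | x (mm) | y (mm) | Note |
|---|---|---|---|
| Small pack | -43 | 32 | square to the caddy |
| Blue tin | 19 | -62 | turned 0.01 rad |
| Round tin | -56 | -62 | looked upright |
| Big pack | about 35–40 | about 32 | not fitted separately; x from the contact force at the back wall, y from how it was pushed in |

The gate looked parallel to the front, within about 0.02 rad. The hand was clear of everything, and I never touched the cups, jar, napkins, stirrers or lids.

**What disagreed**
- **Fingertips:** they ended about 28 mm short of the reported TCP. My first push passed over the blue tin without moving it, and I corrected the heights after that.
- **Round tin:** while I was setting it down I felt about 13 N upward some 5 mm early, with the cause unclear. I eased off and released it, and it stood upright.

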